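# Load the tray sealer and hold its key switch on

## Task

Get the tray sealer ready to run: slide the sealing plate by its blue fin along the feed bed into the sealer's slot until it is fully home, and only then take the red-headed key from its wooden stand and push it all the way down into the key switch on top of the sealer, easing it past the sticky pins. Turn the key a quarter turn clockwise (seen from above) to its stop and finish while still gripping and holding it there, because the switch springs back when let go. Leave the other things on the table alone.

Things in the scene. Friction and masses are not known exactly. Their poses are not given: they have to be found in the camera images.
- plate: Loose sealing plate, 0.16 kg: aluminium slab 100 (x) x 80 (y) x 12 mm, dark pad on top; flat on the table. Origin: centre of underside. Its +x end enters the slot first. At the rear an upright blue fin, 10 mm thick in y, x = -49 to -15 mm, its top 52 mm above the underside: grip it across y at x = -32 mm, 36 mm above the underside.
- sealer: White tray sealer, fixed. Origin: under its housing, on the table; slot side faces -x. Housing x -60 to 70, y -102 to 102 mm, 55 mm high: slot in the right half, key switch on the left half. A steel feed bed 6 mm high runs from x = -140 mm into the slot, between guide rails (top 18 mm above the table) that flare from 83 mm apart at the mouth to 104 mm at the bed's front.
- slot_mouth (a point): Centre of the slot's mouth at bed height (6 mm above the table); axes as the sealer: the plate goes in along +x. The slot is 83 mm wide, 15 mm high above the bed (its roof flares up a little at the mouth) and 60 mm deep.
- slot_end (a point): Centre of the slot's end wall at bed height, 60 mm behind the mouth; axes as the sealer. Fully home, the plate's front end touches this wall: the plate's origin is then 50 mm in front of it (x = -50 mm), and its rear 40 mm with the fin stays outside.
- key_stand: Wooden block 60 x 44 x 34 mm high, fixed, in which the key stands; origin: centre of the underside.
- key: Loose interlock key, 0.05 kg, upright in its stand. Origin: centre of the underside of its red head, which is 34 mm (x) by 10 mm thick (y), 38 mm high: grip it across y, 24 mm above the origin. Steel blade below, 15 (x) x 7 mm (y), tapering to 4 mm at the tip, ends 25.5 mm under the origin; a half turn makes no difference. In the stand it has 2 mm of play or more.
- keyway (a point): Mouth of the keyway in the brass face of the key switch, 65 mm above the table, facing up, in a steel collar of about the same height. The keyway runs along this point's x (turns with the lock), 18 x 9 mm, chamfered 2 mm. Two sprung pins in it resist the blade with a few newtons each. Fully in, the key's head rests on the face: key origin at this point.
- lock (a joint): Turn of the key switch in rad: 0 at rest, grows clockwise seen from above, stop at 1.5. A spring (0.05 N m per rad) returns it to 0. The key has about 0.13 rad of play in the keyway, so the hand must turn that much further than the lock.
- chilli_jar: Bystander: jar with a red cap, 59 mm across, 86 mm high, loose; leave alone.
- label_roll: Bystander: roll of labels standing on its end, 84 mm across, 46 mm high, loose; leave alone.
There are look-alikes about, which are no part of the job. There is more than one size of the key; the one meant has the size given above.

How it is judged (in metres and radians):
On the way, in this order (a step that is already met when the one before it is completed fails the run):
1. the plate is fully home in the slot, before the key goes in (x of plate in the frame of slot_end above -0.054 m and y of plate in the frame of slot_end between -0.004 and 0.004 m and z of plate in the frame of slot_end below 0.004 m and angle between the x axis of plate and the x axis of sealer, either way round below 0.08 rad and horizontal distance between key and keyway above 0.02 m), for 0.2 s.
2. the key is fully down in the key switch, not yet turned (z of key in the frame of keyway between -0.003 and 0.004 m and horizontal distance between key and keyway below 0.003 m and angle between key's own z axis and vertical below 0.12 rad and x of plate in the frame of slot_end above -0.054 m and y of plate in the frame of slot_end between -0.004 and 0.004 m and z of plate in the frame of slot_end below 0.004 m and angle between the x axis of plate and the x axis of sealer, either way round below 0.08 rad and value of joint lock below 0.5 rad), for 0.1 s.
At the end, for the whole second after the job is handed in: The plate is home (within 4 mm of the end wall, flat on the bed), the key is seated in the switch (within 4 mm of fully down and upright), the lock is turned more than 1.25 rad clockwise (a quarter turn to its stop, less slack), and the fingers still grip the key (z of key in the frame of keyway between -0.003 and 0.004 m and horizontal distance between key and keyway below 0.003 m and angle between key's own z axis and vertical below 0.12 rad and x of plate in the frame of slot_end above -0.054 m and y of plate in the frame of slot_end between -0.004 and 0.004 m and z of plate in the frame of slot_end below 0.004 m and angle between the x axis of plate and the x axis of sealer, either way round below 0.08 rad and value of joint lock above 1.25 rad and contact force between the fingers and key above 1 N); the arm keeps its last pose, push and grip.
It fails at once if a bystander is pushed more than 30 mm: chilli jar (distance of chilli_jar from where it was at the start of the episode above 0.03 m).
It fails at once if a bystander is pushed more than 30 mm: label roll (distance of label_roll from where it was at the start of the episode above 0.03 m).
It fails at once if the key switch is turned before the key is in it (value of joint lock above 0.5 rad and horizontal distance between key and keyway above 0.02 m).
It also fails if it takes over 64 s, if anything falls off the work surface, if the arm or the gripper's body presses on something with over 40 N, if the wrist force passes 120 N, or if a joint passes its speed limit or range.

## Robot

A 6-joint arm with a two-finger parallel gripper is mounted at the origin on the work surface; the furniture and walls round the work are solid. World frame = base frame: x ahead of the robot, y to its left, z up, the work surface at z = 0. Lengths are in m, angles in degrees, forces in N, time in s.
With the tool pointing down it reaches from about 0.4 to 0.825 m from the base axis. Payload 7 kg.
Tool frame: the origin (TCP) lies on the centre line of the jaws, within the pads' length; the fingertips stand 11 mm ahead of it and the grasp point (between the pads) lies 8 mm behind it; z points along the fingers, y is the line along which they close (so a half turn about z gives the same grasp; the last joint's range is limited). The gripper opens to 88 mm and grips with 3 to 60 N. Pads are 19 mm wide; open, the fingers measure 130 mm over their backs; the gripper's body (78 mm by 193 mm) begins 47 mm behind the grasp point.
Start: joints at [-50.071, 20.546, 0.682, 0, -70.136, -16.507], TCP at [0.268, -0.619, 0.2] pointing down, gripper open.
Joint ranges: [-176.03, 176.03], [-82.01, 121.73], [-58.28, 71.71], [-173.87, 95.51], [-174.79, -0.11], [-173.66, 173.66]. Speed limits (degrees/s): [136.94, 136.94, 172.46, 180, 180, 180].

## Interface

Orientations are given as [roll, pitch, yaw] about the fixed x, y, z axes, in that order (R = Rz(yaw) Ry(pitch) Rx(roll)).
In Python, from plant import r, capture, camera_model, job gives the robot as it stands.
- The arm moves only by the tool drive_tool, never from a script. Its argument "increments" is a list that holds one entry, the list of rows, each a list of 5 numbers: the gripper's target within -1 to 1 (fully open at 1, half-way at 0, shut at -1), then the shift along the tool's x, y, z scaled (see below), then the turn about the tool's z scaled (see below). In form: [[[gripper, tx, ty, tz, roll], ...]]. A call has 1 to 5 rows; each row is the pose to reach, as a shift and turn from the pose commanded when the call began, along the tool's axes at that moment, turning the shorter way round; what a row does not reach only later rows make up. The controller multiplies each number of a shift by 120 mm and each number of a turn by 360 degrees. A row lasts 1/8 s, in which the tool goes at most 62.5 mm and 10.7 degrees, less where a joint would pass 70% of its speed; a pose out of reach is approached as far as the arm can. A call with a number of a shift or a turn outside -1 to 1 is refused whole. A call with a gripper value outside its range is refused whole. The fingers move at their own pace and stop on an object; "squeeze" is the grip in N (left out, the last holds). Time passes only in rows, so rows that repeat a pose let the fingers close. It gives the time, the measured TCP pose, the force, the opening and the grip force at its end, in the units of the state.
- r.get_state(): the state, without advancing time (a new reading comes with each control period).
- capture(name): name is "scene" or "side" or "wrist"; returns the picture (384x512x3 uint8, red, green, blue); there is no depth.
- camera_model(name): a dict with "camera_matrix" (3x3 intrinsics, pixels), "rvec" (rotation vector, rad) and "tvec" (3), from world to camera coordinates, as OpenCV has them. Camera axes: x right, y down, z forward; pixel columns grow to the right and rows downward; lengths in m; the calibration is good to about 2 mm. The wrist camera is an equidistant fisheye: a pixel r from the principal point sees the ray r / f radians off the axis. A picture is of the moment at which its call begins: read the wrist's pose just before it. camera_model takes no time and is no camera call; for the wrist camera it gives the pose at the moment of the call.
- job.close_job(): hands the job in; it is judged then, once.
The state is a dict: "time_s": time; "joints": joint angles; "qd": joint speeds; "joint_torque": joint torques, N m; "tcp_pos": TCP position; "eef_rot": TCP orientation; "contact_force": force on the tool from outside, world axes, zero at the start; "moment": the same for the moment, N m; "gripper_width": finger opening in m; "gripper_force": force on a finger pad.
Only numpy, scipy, OpenCV 4.12 (cv2) and the standard library are available. Lean on these libraries where they do the work, as an engineer would, in place of code of your own. Each camera call takes 0.05 s, during which the arm holds its last target. There are 200 camera calls.

## Working session

There is one attempt and no reset: what is moved stays moved. The work goes in short steps, Python scripts to look and compute and a tool call to move; the robot and the scene stay as the last step left them, time stands still between calls to the robot, and variables do not carry over. Pictures are saved under pics/ and viewed, at most 10 in all, crops included, and the job is handed in when it is done.

Besides the shell and the picture viewer there is one more tool, called after ">>>" as name(argument=value, ...) on one line, values as JSON. drive_tool: Moves the arm, as the interface text tells. Its arguments: {"type":"object","properties":{"increments":{"type":"array"},"squeeze":{"type":"number"}},"required":["increments"]}

```bash
ls; mkdir -p pics; python3 - <<'E'
from plant import r,capture,camera_model
import cv2,numpy as np
a=capture("scene");b=capture("side")
np.save('scene0.npy',a);np.save('side0.npy',b)
cv2.imwrite('pics/a.png',cv2.resize(a[:,:,::-1],(800,600),interpolation=cv2.INTER_CUBIC))
cv2.imwrite('pics/b.png',cv2.resize(b[:,:,::-1],(800,600),interpolation=cv2.INTER_CUBIC))
for n in("scene","side","wrist"):
    m=camera_model(n);print(n,{k:np.round(np.array(v),3).tolist() for k,v in m.items()})
    R=cv2.Rodrigues(np.array(m['rvec'],float))[0];print(-R.T@np.array(m['tvec']).ravel())
print(r.get_state())
E
```

```text
pics
scene {'camera_matrix': [[357.888, 0.0, 255.674], [0.0, 357.888, 192.72], [0.0, 0.0, 1.0]], 'rvec': [2.121, -0.688, 0.339], 'tvec': [-0.48, 0.232, 0.696]}
[ 0.14557547 -0.62454258  0.59789578]
side {'camera_matrix': [[454.215, 0.0, 251.225], [0.0, 454.215, 193.972], [0.0, 0.0, 1.0]], 'rvec': [1.888, 1.86, -0.579], 'tvec': [0.065, -0.425, 1.454]}
[ 1.1758582  -0.08392697  0.95443698]
wrist {'camera_matrix': [[297.319, 0.0, 258.688], [0.0, 297.319, 186.547], [0.0, 0.0, 1.0]], 'rvec': [-1.62, -2.467, -0.381], 'tvec': [0.676, -0.038, 0.39]}
[ 0.19415304 -0.6530373   0.38227705]
{'time_s': 0.1, 'joints': array([-5.00705459e+01,  2.05846648e+01,  6.38362502e-01, -1.73178202e-02,
       -7.01369270e+01, -1.65073219e+01]), 'qd': array([-0.01155302, -0.03433528,  0.05674521,  0.03781795,  0.07812507,
       -0.0264138 ]), 'joint_torque': array([-8.67390772e-04, -5.84162343e+01,  2.93750632e+01,  7.01559216e+00,
        1.01276266e-02, -6.62409366e-05]), 'tcp_pos': array([ 0.26808917, -0.61894349,  0.19884281]), 'eef_rot': array([ 1.79915575e+02, -8.04081879e-03, -1.56583758e+02]), 'contact_force': array([0.13313909, 0.67504251, 0.07736524]), 'moment': array([ 0.03878867, -0.02124182, -0.05155284]), 'gripper_force': 0.0, 'gripper_width': 0.0877223914521652}
```

View pics/a.png

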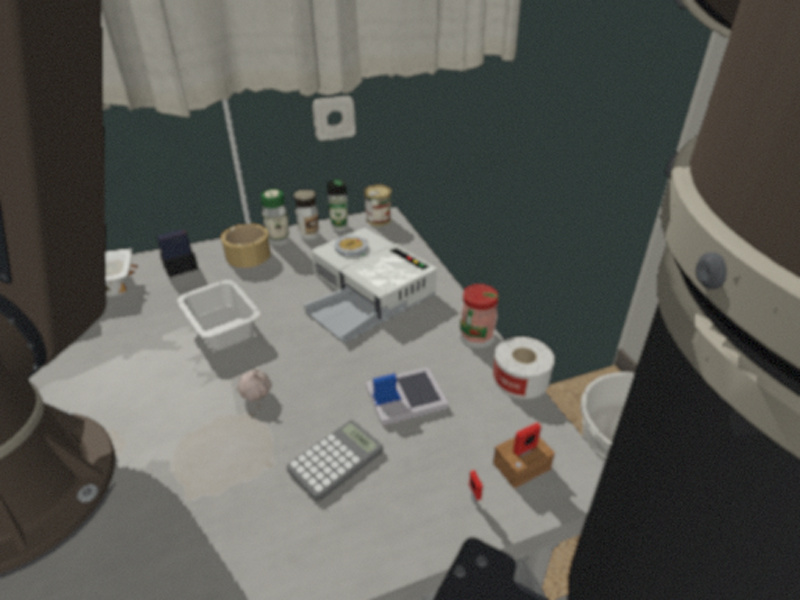

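View pics/b.png

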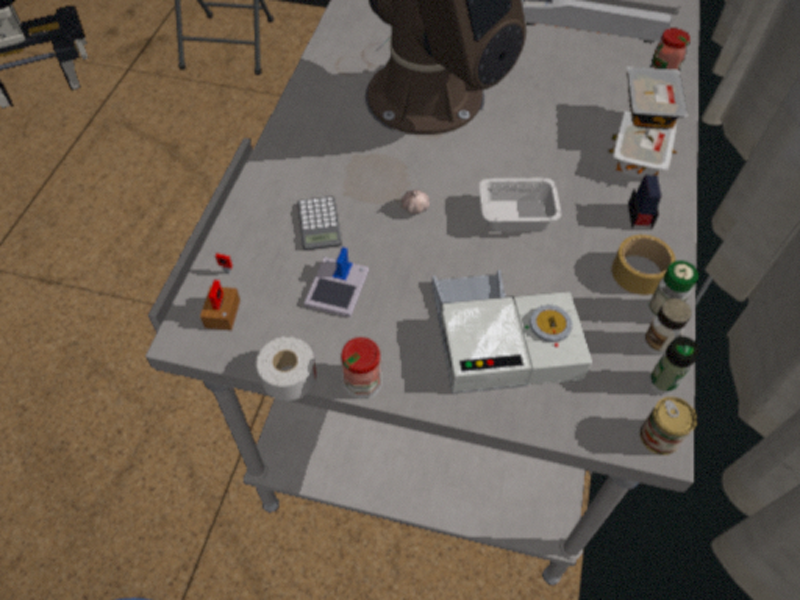

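Candidates (800x600 pixels). Key: the red head in the wooden stand, scene (528,438) / side (217,293), against a small red key without a wooden stand, scene (476,485) / side (224,262). Plate: the only blue fin, scene (386,388) / side (343,262). Sealer: the white box, scene (375,270). I choose the key in the wooden stand and will check it in a close crop.

```bash
cat > h.py <<'E'
import cv2,numpy as np
from plant import r,capture,camera_model
def rays(m,px):
    K=np.array(m['camera_matrix'],float);R=cv2.Rodrigues(np.array(m['rvec'],float))[0];t=np.array(m['tvec'],float).ravel()
    px=np.atleast_2d(np.array(px,float));p=(px-K[:2,2])/K[0,0]
    if m.get('fish'):
        th=np.linalg.norm(p,axis=1,keepdims=True);d=np.hstack([p/np.maximum(th,1e-9)*np.sin(th),np.cos(th)])
    else: d=np.hstack([p,np.ones((len(p),1))])
    return -R.T@t,(d/np.linalg.norm(d,axis=1,keepdims=True))@R
def cam(n):
    m=dict(camera_model(n));m['fish']=n=='wrist';return m
def onplane(m,px,z):
    c,d=rays(m,px);return c+d*((z-c[2])/d[:,2])[:,None]
def tri(m1,p1,m2,p2):
    c1,d1=rays(m1,p1);c2,d2=rays(m2,p2);d1=d1[0];d2=d2[0]
    s=np.linalg.lstsq(np.stack([d1,-d2],1),c2-c1,rcond=None)[0]
    a=c1+s[0]*d1;b=c2+s[1]*d2;return (a+b)/2,np.linalg.norm(a-b)
def proj(m,P):
    R=cv2.Rodrigues(np.array(m['rvec'],float))[0];t=np.array(m['tvec'],float).ravel();K=np.array(m['camera_matrix'],float)
    q=np.atleast_2d(P)@R.T+t
    if m['fish']:
        th=np.arctan2(np.linalg.norm(q[:,:2],axis=1),q[:,2]);u=q[:,:2]/np.linalg.norm(q[:,:2],axis=1)[:,None]*th[:,None]
    else: u=q[:,:2]/q[:,2:]
    return u*K[0,0]+K[:2,2]
def mask(img,c):
    h=cv2.cvtColor(img,cv2.COLOR_RGB2HSV);H,S,V=cv2.split(h)
    if c=='red': m=((H<8)|(H>172))&(S>170)&(V>70)
    elif c=='blue': m=(H>105)&(H<128)&(S>130)&(V>50)
    elif c=='wood': m=(H>8)&(H<20)&(S>120)&(V>50)
    return m.astype(np.uint8)
def blobs(img,c,a=15):
    m=mask(img,c);n,l,s,ce=cv2.connectedComponentsWithStats(m)
    return [(s[i,4],ce[i].round(1).tolist(),s[i,:4].tolist()) for i in range(1,n) if s[i,4]>=a]
E
python3 - <<'E'
from h import *
a=np.load('scene0.npy');b=np.load('side0.npy');A=cam('scene');B=cam('side')
for c in('red','blue'):
    print(c,'scene',blobs(a,c),'side',blobs(b,c))
k=1.5625
f=lambda p:np.array(p)/k
print('key',tri(A,f((528,438)),B,f((217,293))))
print('decoy',tri(A,f((476,485)),B,f((224,262))))
print('fin',tri(A,f((386,388)),B,f((343,262))))
def crop(im,x,y,s,w): # 512px coords
    return cv2.resize(im[y:y+w*3//4,x:x+w,::-1],(400,300),interpolation=cv2.INTER_CUBIC)
T=np.vstack([np.hstack([crop(b,125,130,0,130),crop(b,270,160,0,130)]),np.hstack([crop(a,190,140,0,110),crop(a,280,260,0,100)])])
cv2.imwrite('pics/c.png',T)
E
```

```text
red scene [(np.int32(51), [307.8, 194.6], [298, 192, 20, 6]), (np.int32(44), [329.2, 244.9], [319, 238, 17, 14]), (np.int32(177), [336.3, 281.1], [329, 272, 16, 19]), (np.int32(55), [304.5, 310.2], [302, 303, 6, 16])] side [(np.int32(136), [431.3, 24.4], [424, 18, 17, 13]), (np.int32(38), [411.6, 140.6], [408, 138, 8, 6]), (np.int32(50), [142.9, 166.2], [138, 163, 10, 8]), (np.int32(121), [137.7, 188.8], [133, 180, 10, 18]), (np.int32(365), [231.2, 227.1], [219, 217, 24, 22]), (np.int32(17), [313.4, 231.5], [311, 230, 5, 4])]
blue scene [(np.int32(217), [246.5, 249.0], [240, 240, 16, 18])] side [(np.int32(134), [218.9, 169.6], [213, 159, 12, 20])]
key (array([ 0.53277054, -0.34748142,  0.05523081]), np.float64(0.004549185088026896))
decoy (array([ 0.45077835, -0.34957247,  0.02980054]), np.float64(0.0006559827840737026))
fin (array([ 0.45482012, -0.15450307,  0.02990551]), np.float64(0.003697239732498274))
```

View pics/c.png

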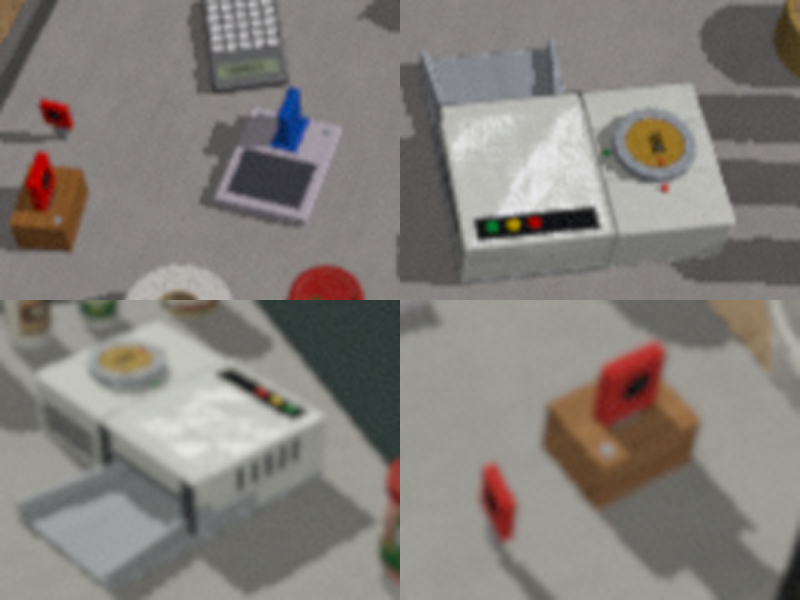

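The crops confirm the choice: the larger red head stands in the wooden block (lower right, (630,385)), and the smaller look-alike is at (497,500). The plate's fin end faces the robot, and the slot and bed face the robot too.

```bash
python3 - <<'E'
from h import *
B=cam('side');A=cam('scene')
s=130/400
pl=[(340,125),(302,217),(218,200),(256,110)]
P=onplane(B,[(125+s*x,130+s*y) for x,y in pl],.012);print('plate rr fr fl rl\n',P.round(4),P.mean(0))
print(np.degrees([np.arctan2(*(P[1]-P[0])[1::-1]),np.arctan2(*(P[2]-P[3])[1::-1])]))
se=[(43,110),(295,86),(333,222),(65,249)]
Q=onplane(B,[(270+s*x,160+s*y) for x,y in se],.055);print('sealer rl rr fr fl\n',Q.round(4),Q.mean(0));
print(np.degrees([np.arctan2(*(Q[3]-Q[0])[1::-1]),np.arctan2(*(Q[2]-Q[1])[1::-1]),np.arctan2(*(Q[1]-Q[0])[1::-1])-np.pi/2]), np.linalg.norm(Q[1]-Q[0]),np.linalg.norm(Q[3]-Q[0]))
print('keyway',onplane(B,[(270+s*254,160+s*143)],.065))
a=110/400
print('keyway scene',onplane(A,[(190+a*127,140+a*60)],.065))
q=[(37,378),(125,470-140)]
st=[(545,435),(608,395),(700,425),(630,470)]
s2=.25
print('stand? top',onplane(A,[(280+s2*(x-400),260+s2*(y-300)) for x,y in [(547,408),(600,456),(697,425),(640,382)]],.034).round(4))
print('stand side',onplane(B,[(125+s*x,130+s*y) for x,y in [(12,213),(75,217),(87,172),(30,168)]],.034).round(4))
print('stand side key redtop', onplane(B,[(125+s*41,130+s*155)],.07))
E
```

```text
plate rr fr fl rl
 [[ 0.4497 -0.1124  0.012 ]
 [ 0.5434 -0.1428  0.012 ]
 [ 0.5257 -0.2119  0.012 ]
 [ 0.4325 -0.1844  0.012 ]] [ 0.48780807 -0.16290346  0.012     ]
[-17.97371723 -16.41797471]
sealer rl rr fr fl
 [[0.5605 0.0056 0.055 ]
 [0.5402 0.206  0.055 ]
 [0.6638 0.2145 0.055 ]
 [0.6837 0.0148 0.055 ]] [0.61204682 0.11021306 0.055     ]
[4.25552551 3.95337345 5.76111243] 0.2014094490485884 0.12355562452909376
keyway [[0.59988681 0.16317334 0.065     ]]
keyway scene [[0.59477445 0.15658235 0.065     ]]
stand? top [[ 0.5035 -0.3261  0.034 ]
 [ 0.5042 -0.3613  0.034 ]
 [ 0.5548 -0.376   0.034 ]
 [ 0.5519 -0.3416  0.034 ]]
stand side [[ 0.5511 -0.3717  0.034 ]
 [ 0.5557 -0.3213  0.034 ]
 [ 0.5118 -0.3165  0.034 ]
 [ 0.5072 -0.3632  0.034 ]]
stand side key redtop [[ 0.52084883 -0.34526777  0.07      ]]
```

```bash
cat >> h.py <<'E'
def need(x,y,z,yaw):
    s=r.get_state();p=s['tcp_pos'];Y=np.radians(s['eef_rot'][2])
    d=np.array([x,y,z])-p;ex=np.array([np.cos(Y),np.sin(Y)]);ey=np.array([np.sin(Y),-np.cos(Y)])
    t=(s['eef_rot'][2]-yaw+180)%360-180
    print('t %.2f tcp'%s['time_s'],p.round(4),'rot',s['eef_rot'].round(2),'| shift units',np.round([ex@d[:2]/.12,ey@d[:2]/.12,-d[2]/.12],4),'turn',round(t/360,4),'j6 %.1f'%s['joints'][5])
E
python3 -c "
from h import *
need(.457,-.154,.2,163)"
```

```text
t 0.10 tcp [ 0.2681 -0.6189  0.1988] rot [ 1.7992e+02 -1.0000e-02 -1.5658e+02] | shift units [-2.9844  2.9298 -0.0096] turn 0.1123 j6 -16.5
```

>>> drive_tool(increments=[[[1,-0.35,0.35,0,0],[1,-0.7,0.7,0,0],[1,-1,1,0,0],[1,-1,1,0,0]]])

```text
time_s: 0.6
tcp_pos: [0.3317, -0.4589, 0.2001]
eef_rot: [-180.0, 0.0, -156.4]
contact_force: [0.5, -0.6, -0.1]
gripper_width: 0.0873
gripper_force: 0.0
```

>>> drive_tool(increments=[[[1,-0.35,0.35,0,0],[1,-0.7,0.7,0,0],[1,-1,1,0,0],[1,-1,1,0,0]]])

```text
time_s: 1.1
tcp_pos: [0.3941, -0.3018, 0.1998]
eef_rot: [-180.0, 0.0, -156.4]
contact_force: [0.6, -0.1, -0.2]
gripper_width: 0.0875
gripper_force: 0.0
```

>>> drive_tool(increments=[[[1,-0.35,0.35,0,0.03],[1,-0.7,0.7,0,0.058],[1,-0.97,0.92,0,0.085],[1,-0.97,0.92,0,0.112],[1,-0.97,0.92,0,0.112]]])

```text
time_s: 1.72
tcp_pos: [0.4562, -0.1565, 0.1994]
eef_rot: [-180.0, -0.0, 163.1]
contact_force: [-0.5, -0.1, -0.2]
gripper_width: 0.0875
gripper_force: 0.0
```

```bash
python3 - <<'E'
from h import *
need(.457,-.154,.2,163)
m=cam('wrist');w=capture('wrist');np.save('w1.npy',w);np.save('w1m.npy',m,allow_pickle=True)
print(rays(m,[[256,192]]))
print(blobs(w,'blue'),blobs(w,'red'))
cv2.imwrite('pics/w1.png',cv2.resize(w[:,:,::-1],(800,600),interpolation=cv2.INTER_CUBIC))
E
```

```text
t 1.73 tcp [ 0.4562 -0.1565  0.1994] rot [-1.7998e+02 -4.0000e-02  1.6313e+02] | shift units [-0.      0.0221 -0.0053] turn 0.0004 j6 -111.4
(array([ 0.37907344, -0.13414381,  0.3828807 ]), array([[ 0.30127952, -0.10075528, -0.94819778]]))
[(np.int32(456), [260.2, 161.5], [251, 146, 18, 33])] [(np.int32(59), [119.5, 202.4], [110, 197, 23, 9]), (np.int32(198), [333.1, 296.4], [312, 290, 37, 18]), (np.int32(27), [338.7, 304.9], [336, 301, 7, 8]), (np.int32(20), [322.7, 307.0], [319, 304, 10, 6])]
```

View pics/w1.png

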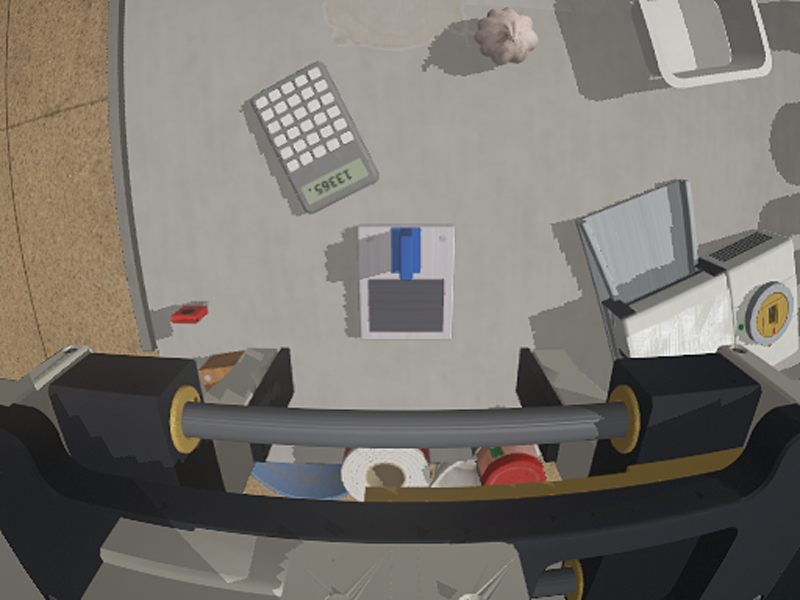

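The wrist view shows the plate at (405,282) with its fin (405,252), aligned with the jaws. The bed and rails run from (580,218)-(690,182) to the slot at (610,310)-(725,265), and the brass switch is at (770,314). The wood stand is partly hidden at (220,370).

```bash
python3 - <<'E'
from h import *
m=np.load('w1m.npy',allow_pickle=True).item();k=1.5625
P=onplane(m,np.array([(358,225),(455,223),(452,339),(358,339)])/k,.012);print(P.round(4),P.mean(0).round(4))
for i,j in((0,3),(1,2)): print(np.degrees(np.arctan2(*(P[j]-P[i])[1::-1])))
print('fin axis@.052',onplane(m,np.array([(405,229),(405,279)])/k,.052).round(4), 'c@.04',onplane(m,[(260.2,161.5)],.04).round(4))
print('rails outer top',onplane(m,np.array([(582,219),(609,303),(682,181),(694,263)])/k,.018).round(4))
print('keyway',onplane(m,np.array([(770,314)])/k,.065).round(4))
E
```

```text
[[ 0.426  -0.1874  0.012 ]
 [ 0.4471 -0.1118  0.012 ]
 [ 0.5444 -0.1407  0.012 ]
 [ 0.5206 -0.2191  0.012 ]] [ 0.4845 -0.1648  0.012 ]
-18.51500737337491
-16.547217449416532
fin axis@.052 [[ 0.4337 -0.1501  0.052 ]
 [ 0.4696 -0.161   0.052 ]] c@.04 [[ 0.4532 -0.1547  0.04  ]]
rails outer top [[ 0.4714 -0.0078  0.018 ]
 [ 0.552   0.0037  0.018 ]
 [ 0.4623  0.0969  0.018 ]
 [ 0.5406  0.0987  0.018 ]]
keyway [[0.595  0.1574 0.065 ]]
```

>>> drive_tool(increments=[[[1,0.02,0.005,0.45,0.001],[1,0.02,0.005,0.8,0.001],[1,0.02,0.005,1,0.001],[1,0.02,0.005,1,0.001]]])

```text
time_s: 2.28
tcp_pos: [0.4522, -0.1561, 0.0781]
eef_rot: [-179.9, -0.2, 162.8]
contact_force: [-0.0, 0.3, -0.3]
gripper_width: 0.0879
gripper_force: 0.0
```

>>> drive_tool(increments=[[[1,0,0,0.25,0],[1,0,0,0.42,0],[1,0,0,0.42,0],[-0.2,0,0,0.42,0],[-1,0,0,0.42,0]]], squeeze=40)

```text
time_s: 2.9
tcp_pos: [0.4549, -0.155, 0.0305]
eef_rot: [180.0, 0.1, 162.8]
contact_force: [-0.9, 0.2, 0.3]
gripper_width: 0.073
gripper_force: 0.0
```

>>> drive_tool(increments=[[[-1,0,0,0,0],[-1,0,0,0,0],[-1,0,0,0,0],[-1,0,0,0,0]]])

```text
time_s: 3.4
tcp_pos: [0.4539, -0.1549, 0.0293]
eef_rot: [-180.0, -0.0, 162.7]
contact_force: [-0.2, 0.5, 0.3]
gripper_width: 0.033
gripper_force: 0.0
```

>>> drive_tool(increments=[[[-1,0,0,0,0],[-1,0,0,0,0],[-1,0,0,0,0],[-1,0,0,0,0],[-1,0,0,0,0]]])

```text
time_s: 4.03
tcp_pos: [0.4539, -0.1549, 0.0293]
eef_rot: [-180.0, -0.0, 162.7]
contact_force: [0.3, 0.1, 0.9]
gripper_width: 0.0006
gripper_force: 0.0
```

>>> drive_tool(increments=[[[-1,0,0,-0.05,0],[-1,0,0,-0.1,0],[-1,0,0,-0.15,0],[-1,0,0,-0.15,0]]])

```text
time_s: 4.53
tcp_pos: [0.4545, -0.1549, 0.048]
eef_rot: [180.0, 0.1, 162.7]
contact_force: [0.1, -0.3, 0.4]
gripper_width: 0.0005
gripper_force: 0.0
```

```bash
python3 - <<'E'
from h import *
# target: plate origin at sealer frame x=-140-? ; provisional sealer yaw 4.7
need(.445,.045,.047,184.5)
b=capture('side');w=capture('wrist');np.save('b2.npy',b);np.save('w2.npy',w);np.save('w2m.npy',cam('wrist'),allow_pickle=True)
s=lambda im,x,y,ww:cv2.resize(im[y:y+ww*3//4,x:x+ww,::-1],(400,300),interpolation=cv2.INTER_CUBIC)
cv2.imwrite('pics/d.png',np.hstack([s(b,180,130,130),cv2.resize(w[:,:,::-1],(400,300))]))
E
```

```text
t 4.53 tcp [ 0.4545 -0.1549  0.048 ] rot [1.7997e+02 8.0000e-02 1.6275e+02] | shift units [0.5692 1.5672 0.0082] turn -0.0604 j6 -112.0
```

View pics/d.png

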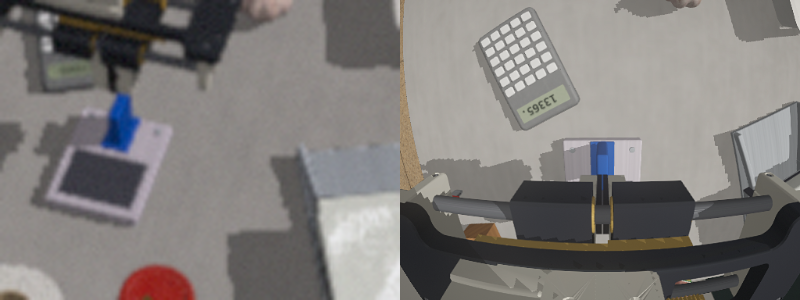

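```bash
python3 - <<'E'
from h import *
b=np.load('b2.npy');w=np.load('w2.npy');B=cam('side');W=np.load('w2m.npy',allow_pickle=True).item()
print(blobs(b,'blue'),blobs(w,'blue'))
T=np.array([.4545,-.1549,.048])
for n,m in(('side',B),('wrist',W)):
    print(n,proj(m,[T-[0,0,.011],T,[.454,-.155,.052],[.454,-.155,.012]]).round(1))
# edges of fin: triangulate top in side/wrist
bb=mask(b,'blue');ww=mask(w,'blue')
for M in(bb,ww):
    for y in range(140,185,1):
        x=np.where(M[y])[0]
        if len(x) and (y%3==0): print(y,x.min(),x.max(),end='; ')
    print()
E
```

```text
[(np.int32(127), [218.9, 170.1], [213, 161, 12, 18])] [(np.int32(1130), [259.3, 204.8], [244, 182, 30, 61])]
side [[218.7 166.3]
 [218.4 163.7]
 [218.3 162.5]
 [219.2 172.1]]
wrist [[260.2 213.4]
 [260.3 219.7]
 [260.  221.6]
 [259.7 200.6]]
162 218 221; 165 216 221; 168 216 224; 171 216 223; 174 214 222; 177 214 221; 
183 244 273;
```

```bash
python3 - <<'E'
from h import *
b=np.load('b2.npy');w=np.load('w2.npy');a=capture('scene');np.save('a2.npy',a)
s=lambda im,x,y,ww,o=(400,300):cv2.resize(im[y:y+ww*3//4,x:x+ww,::-1],o,interpolation=cv2.INTER_CUBIC)
cv2.imwrite('pics/e.png',np.vstack([np.hstack([s(b,185,130,64),s(w,190,160,140)]),np.hstack([s(a,200,200,110),s(a,150,120,280)])]))
E
```

```text
(no output)
```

View pics/e.png

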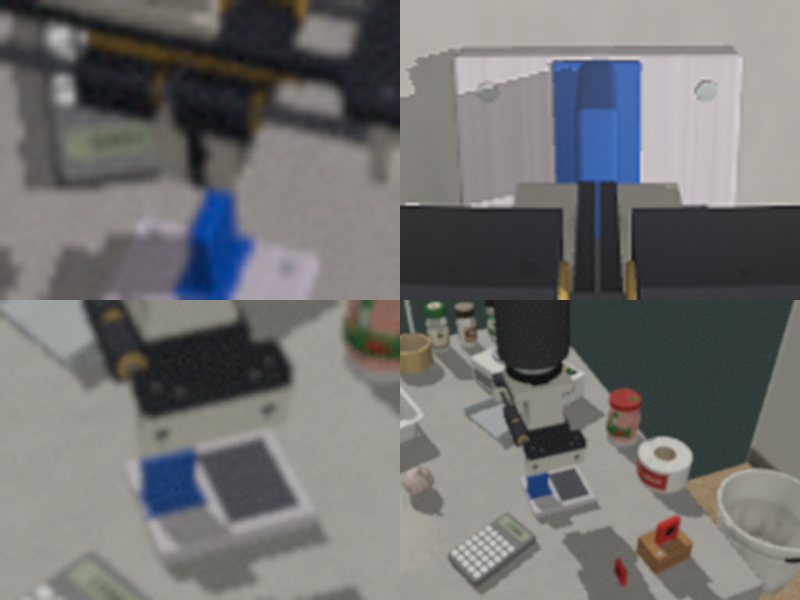

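```bash
python3 - <<'E'
from h import *
B=cam('side');A=cam('scene');W=np.load('w2m.npy',allow_pickle=True).item()
print('fingertip',tri(W,(277.5,224),B,(223.4,158.8)),tri(W,(259,224),B,(218,158.8)))
print('cam',rays(W,[[256,192]])[0])
# plate size from wrist now
P=onplane(W,np.array([(190+57/2.857,160+55/2.857),(190+338/2.857,160+55/2.857)]),.012);print(P,np.linalg.norm(P[1]-P[0]))
print('tcp in scene',proj(A,[[.4545,-.1549,.037],[.4545,-.1549,.103]]))
T=tri(W,(190+198/2.857,160+62/2.857+.0),A,(200+170*.275,200+155*.275));print(T)
# fin top tri: side top & scene top edge mid
print('fin top rear', tri(A,(200+142*.275,200+158*.275),B,(185+210*.16,130+195*.16)),'front',tri(A,(200+195*.275,200+150*.275),B,(185+230*.16,130+195*.16)))
# row-by-row: height along tcp axis vs wrist row
for z in(.04,.05,.06,.07,.08):print(z,proj(W,[[.4545,-.1549,z],[.4454,-.152,z]]).round(1).tolist())
E
```

```text
fingertip (array([ 0.45293257, -0.14246062,  0.06547497]), np.float64(0.0021098781322188183)) (array([ 0.45072156, -0.15492304,  0.0628636 ]), np.float64(0.0005159762642164326))
cam [ 0.37674639 -0.1319858   0.2307957 ]
[[ 0.42591431 -0.18656218  0.012     ]
 [ 0.44848229 -0.11396839  0.012     ]] 0.07602086412916921
tcp in scene [[246.21741434 245.78485964]
 [245.54309956 223.13777556]]
(array([ 0.44356612, -0.15201627,  0.04273999]), np.float64(0.026346936355833805))
fin top rear (array([ 0.44203127, -0.15193637,  0.04644306]), np.float64(0.0077029010087194235)) front (array([ 0.46170395, -0.15505851,  0.05489438]), np.float64(0.023951962247971404))
0.04 [[260.2, 215.1], [260.4, 202.2]]
0.05 [[260.3, 220.9], [260.4, 207.6]]
0.06 [[260.4, 227.4], [260.5, 213.5]]
0.07 [[260.5, 234.5], [260.7, 220.0]]
0.08 [[260.6, 242.3], [260.8, 227.3]]
```

The jaws shut to zero just above the fin: in both views the fingertips are seen well above it. They triangulate to z of about 0.065 or more, against the 0.037 expected from the tool frame. So the real tips are roughly 25 to 40 mm higher than stated. I will reopen, go lower and find the true offset.

>>> drive_tool(increments=[[[-0.2,0,0,0,0],[-0.2,0,0,0,0],[-0.2,0,0,0,0],[-0.2,0,0,0,0],[-0.2,0,0,0,0]]])

```text
time_s: 5.3
tcp_pos: [0.4539, -0.1549, 0.0473]
eef_rot: [-180.0, -0.0, 162.7]
contact_force: [-0.6, 0.3, -0.8]
gripper_width: 0.035
gripper_force: 0.0
```

>>> drive_tool(increments=[[[-0.2,0,0,0.1,0],[-0.2,0,0,0.2,0],[-0.2,0,0,0.3,0],[-0.2,0,0,0.37,0],[-0.2,0,0,0.37,0]]])

```text
time_s: 5.92
tcp_pos: [0.4532, -0.1549, 0.0019]
eef_rot: [-180.0, -0.1, 162.7]
contact_force: [-0.4, 1.2, 1.1]
gripper_width: 0.0351
gripper_force: 0.0
```

```bash
python3 - <<'E'
from h import *
need(.454,-.155,-.009,162.7)
b=capture('side');a=capture('scene');w=capture('wrist')
print(r.get_state()['contact_force'])
s=lambda im,x,y,ww,o=(400,300):cv2.resize(im[y:y+ww*3//4,x:x+ww,::-1],o,interpolation=cv2.INTER_CUBIC)
cv2.imwrite('pics/f.png',np.vstack([np.hstack([s(b,185,120,80),s(w,160,150,200)]),np.hstack([s(a,200,200,110),s(a,150,120,280)])]))
E
```

```text
t 5.92 tcp [ 0.4532 -0.1549  0.0019] rot [-1.7996e+02 -1.0000e-01  1.6274e+02] | shift units [-0.0063  0.0015  0.0912] turn 0.0001 j6 -112.0
[-0.04328385 -0.39257519  0.15949135]
```

View pics/f.png

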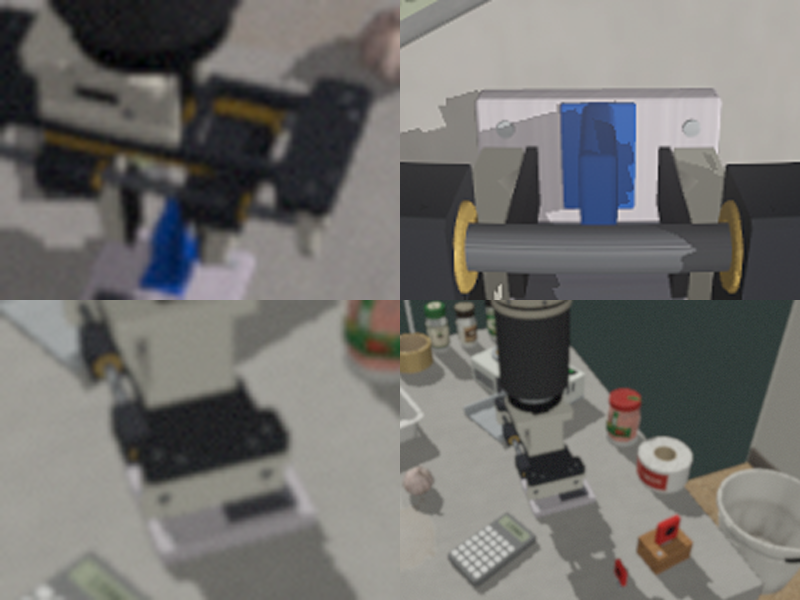

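>>> drive_tool(increments=[[[-0.2,0,0,0.03,0],[-0.2,0,0,0.06,0],[-0.2,0,0,0.06,0]]])

```text
time_s: 6.45
tcp_pos: [0.4537, -0.1549, -0.0046]
eef_rot: [-180.0, -0.0, 162.7]
contact_force: [-0.1, -0.2, 0.2]
gripper_width: 0.0352
gripper_force: 0.0
```

>>> drive_tool(increments=[[[-1,0,0,0,0],[-1,0,0,0,0],[-1,0,0,0,0],[-1,0,0,0,0],[-1,0,0,0,0]]], squeeze=45)

```text
time_s: 7.08
tcp_pos: [0.454, -0.1549, -0.0043]
eef_rot: [180.0, 0.0, 162.7]
contact_force: [-0.8, 0.7, 0.1]
gripper_width: 0.0097
gripper_force: 45.0
```

Gripped (9.7 mm opening, 45 N). Now I lift it 30 mm and carry it over the bed, turning to the sealer's yaw (about 4.7°).

>>> drive_tool(increments=[[[-1,0,0,-0.12,0],[-1,0,0,-0.25,0],[-1,0.1,0.25,-0.25,0],[-1,0.2,0.51,-0.25,0],[-1,0.3,0.77,-0.25,0]]])

```text
time_s: 7.7
tcp_pos: [0.4465, -0.0552, 0.0255]
eef_rot: [-180.0, -0.0, 162.7]
contact_force: [-0.1, 0.2, -2.1]
gripper_width: 0.0096
gripper_force: 45.0
```

>>> drive_tool(increments=[[[-1,0.1,0.25,0,-0.02],[-1,0.2,0.51,0,-0.04],[-1,0.302,0.765,0,-0.061],[-1,0.302,0.765,0,-0.061],[-1,0.302,0.765,0,-0.061]]])

```text
time_s: 8.32
tcp_pos: [0.4391, 0.0423, 0.0255]
eef_rot: [-180.0, -0.0, -175.3]
contact_force: [1.3, -0.1, -2.5]
gripper_width: 0.0097
gripper_force: 45.0
```

```bash
python3 - <<'E'
from h import *
need(.4397,.0424,.0256,184.7)
m=cam('wrist');w=capture('wrist');b=capture('side')
np.save('w3.npy',w);np.save('w3m.npy',m,allow_pickle=True);np.save('b3.npy',b)
s=lambda im,x,y,ww,o=(400,300):cv2.resize(im[y:y+ww*3//4,x:x+ww,::-1],o,interpolation=cv2.INTER_CUBIC)
cv2.imwrite('pics/g.png',np.hstack([s(w,90,100,320),s(b,230,110,160)]))
E
```

```text
t 8.32 tcp [0.4391 0.0423 0.0255] rot [-1.7999e+02 -4.0000e-02 -1.7533e+02] | shift units [-0.0047  0.0007 -0.0012] turn -0.0001 j6 -116.6
```

View pics/g.png

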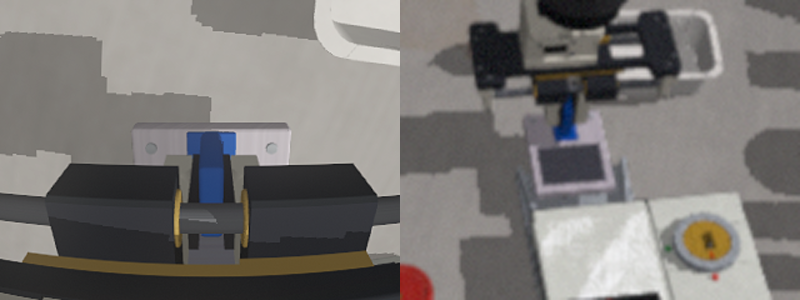

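```bash
python3 - <<'E'
from h import *
B=cam('side');s=.325
Q=onplane(B,[(270+s*x,160+s*y) for x,y in [(24,55),(43,108),(153,43),(163,95)]],.018);print(Q.round(4))
f=(Q[0]+Q[2])/2;mo=(Q[1]+Q[3])/2;print(f,mo,np.degrees(np.arctan2(*(mo-f)[1::-1])))
# present picture: plate front corners (z~.042 top) and rails
g=lambda x,y:(230+.4*(x-400),110+.4*y)
P=onplane(B,[g(531,192),g(612,189),g(525,116),g(600,112)],.042);print('plate',P.round(4),P.mean(0))
R=onplane(B,[g(518,172),g(535,207),g(622,162),g(630,203)],.018);print('rails',R.round(4))
# finer: edge profile rows in side image across rails
b=np.load('side0.npy');gray=cv2.cvtColor(b,cv2.COLOR_RGB2GRAY)
for y in (180,184,188,192):print(y,gray[y,274:326].tolist())
E
```

```text
[[ 0.4793 -0.0035  0.018 ]
 [ 0.5332  0.0094  0.018 ]
 [ 0.4682  0.1055  0.018 ]
 [ 0.5216  0.1084  0.018 ]]
[0.47373626 0.05103778 0.018     ] [0.52739654 0.05886953 0.018     ] 8.303728312620235
plate [[0.5247 0.0045 0.042 ]
 [0.5222 0.0849 0.042 ]
 [0.4279 0.0035 0.042 ]
 [0.4236 0.0817 0.042 ]] [0.47461248 0.0436501  0.042     ]
rails [[ 0.4822 -0.0052  0.018 ]
 [ 0.5262  0.0098  0.018 ]
 [ 0.4708  0.1029  0.018 ]
 [ 0.5226  0.1058  0.018 ]]
180 [109, 105, 87, 91, 129, 141, 143, 137, 136, 137, 134, 134, 136, 139, 136, 134, 133, 134, 131, 133, 135, 134, 136, 133, 134, 133, 132, 131, 133, 135, 134, 135, 136, 136, 139, 136, 137, 136, 124, 92, 85, 86, 89, 85, 81, 99, 138, 141, 133, 129, 131, 133]
184 [83, 81, 82, 78, 78, 107, 142, 143, 138, 135, 139, 138, 136, 136, 136, 136, 135, 133, 135, 135, 135, 135, 134, 134, 134, 134, 134, 131, 131, 133, 134, 136, 134, 137, 137, 137, 135, 137, 134, 122, 93, 87, 88, 89, 83, 96, 141, 148, 138, 134, 135, 134]
188 [85, 86, 82, 82, 82, 81, 95, 132, 141, 143, 134, 135, 135, 135, 137, 137, 139, 133, 138, 135, 134, 135, 135, 136, 136, 136, 136, 136, 132, 133, 132, 134, 135, 136, 137, 138, 138, 135, 123, 95, 88, 88, 84, 85, 83, 94, 122, 139, 148, 147, 131, 130]
192 [87, 87, 85, 80, 77, 86, 83, 81, 112, 135, 138, 133, 135, 133, 134, 138, 138, 137, 138, 137, 136, 135, 135, 139, 139, 139, 145, 150, 152, 159, 158, 161, 164, 162, 163, 161, 164, 169, 174, 177, 178, 178, 181, 181, 184, 183, 183, 184, 182, 183, 183, 188]
```

>>> drive_tool(increments=[[[-1,0,0.046,0,0],[-1,0,0.046,0.08,0],[-1,0,0.046,0.15,0],[-1,0,0.046,0.18,0],[-1,0,0.046,0.19,0]]])

```text
time_s: 9.05
tcp_pos: [0.4389, 0.0477, 0.0024]
eef_rot: [-180.0, -0.1, -175.3]
contact_force: [0.6, 0.5, -1.7]
gripper_width: 0.0097
gripper_force: 45.0
```

>>> drive_tool(increments=[[[-1,0,0,0,0],[-1,0,0,0.005,0],[-1,0,0,0.01,0],[-1,0,0,0.01,0]]])

```text
time_s: 9.55
tcp_pos: [0.4392, 0.048, 0.0018]
eef_rot: [180.0, 0.0, -175.3]
contact_force: [-0.5, -0.9, -1.4]
gripper_width: 0.0095
gripper_force: 45.0
```

>>> drive_tool(increments=[[[-1,-0.03,0,0.006,0],[-1,-0.06,0,0.006,0],[-1,-0.09,0,0.006,0],[-1,-0.12,0,0.006,0],[-1,-0.12,0,0.006,0]]])

```text
time_s: 10.18
tcp_pos: [0.4526, 0.0484, 0.0017]
eef_rot: [-179.9, -0.1, -175.3]
contact_force: [-7.6, -1.2, 15.4]
gripper_width: 0.0102
gripper_force: 45.0
```

>>> drive_tool(increments=[[[-1,0,0.02,0,0],[-1,0,0.02,0,0]]])

```text
time_s: 10.42
tcp_pos: [0.4534, 0.0512, 0.0017]
eef_rot: [-180.0, 0.0, -175.3]
contact_force: [-2.6, -2.1, 10.3]
gripper_width: 0.0101
gripper_force: 45.0
```

>>> drive_tool(increments=[[[-1,0,0,-0.005,0],[-1,0,0.015,-0.005,0],[-1,0,0.015,-0.005,0]]])

```text
time_s: 10.8
tcp_pos: [0.4533, 0.0533, 0.0017]
eef_rot: [-180.0, 0.0, -175.3]
contact_force: [-0.4, -2.7, 3.7]
gripper_width: 0.0099
gripper_force: 45.0
```

>>> drive_tool(increments=[[[-1,0,0.015,0,0],[-1,0,0.015,0,0]]])

```text
time_s: 11.05
tcp_pos: [0.4527, 0.0544, 0.0017]
eef_rot: [-179.9, -0.0, -175.3]
contact_force: [-0.5, -7.0, 6.2]
gripper_width: 0.0098
gripper_force: 45.1
```

>>> drive_tool(increments=[[[-1,0,-0.02,0,0],[-1,0,-0.035,0,0],[-1,0,-0.035,0,0]]])

```text
time_s: 11.42
tcp_pos: [0.4539, 0.0513, 0.0017]
eef_rot: [180.0, 0.1, -175.3]
contact_force: [1.7, 1.0, 2.8]
gripper_width: 0.0097
gripper_force: 45.0
```

>>> drive_tool(increments=[[[-1,0,-0.015,0,0],[-1,0,-0.025,0,0],[-1,0,-0.025,0,0]]])

```text
time_s: 11.8
tcp_pos: [0.454, 0.0481, 0.0017]
eef_rot: [180.0, 0.0, -175.3]
contact_force: [0.5, 3.1, 3.0]
gripper_width: 0.0096
gripper_force: 45.0
```

>>> drive_tool(increments=[[[-1,0,-0.015,0,0],[-1,0,-0.015,0,0]]])

```text
time_s: 12.05
tcp_pos: [0.454, 0.0463, 0.0017]
eef_rot: [180.0, 0.0, -175.3]
contact_force: [0.2, 3.1, 5.2]
gripper_width: 0.0099
gripper_force: 45.0
```

>>> drive_tool(increments=[[[-1,0,-0.015,-0.003,0],[-1,0,-0.015,-0.003,0]]])

```text
time_s: 12.3
tcp_pos: [0.4535, 0.0447, 0.0018]
eef_rot: [180.0, -0.0, -175.3]
contact_force: [-2.5, 6.8, 3.0]
gripper_width: 0.01
gripper_force: 45.2
```

>>> drive_tool(increments=[[[-1,0,-0.015,0,0],[-1,0,-0.015,0,0]]])

```text
time_s: 12.55
tcp_pos: [0.4532, 0.0433, 0.0018]
eef_rot: [179.9, -0.1, -175.3]
contact_force: [-7.0, 12.9, 6.1]
gripper_width: 0.0099
gripper_force: 45.6
```

>>> drive_tool(increments=[[[-1,0,0.03,-0.002,0],[-1,0,0.052,-0.002,0],[-1,0,0.052,-0.002,0]]])

```text
time_s: 12.92
tcp_pos: [0.4526, 0.0481, 0.0018]
eef_rot: [-180.0, -0.1, -175.3]
contact_force: [-1.3, 0.2, 1.0]
gripper_width: 0.0098
gripper_force: 45.0
```

>>> drive_tool(increments=[[[-1,-0.04,0,0,0],[-1,-0.08,0,0,0],[-1,-0.12,0,0,0],[-1,-0.12,0,0,0]]])

```text
time_s: 13.42
tcp_pos: [0.4683, 0.05, 0.002]
eef_rot: [-180.0, -0.0, -175.3]
contact_force: [-0.4, 0.3, -1.7]
gripper_width: 0.0099
gripper_force: 45.0
```

>>> drive_tool(increments=[[[-1,-0.03,0,0,0],[-1,-0.06,0,0,0],[-1,-0.06,0,0,0]]])

```text
time_s: 13.8
tcp_pos: [0.4755, 0.0506, 0.0022]
eef_rot: [180.0, 0.0, -175.3]
contact_force: [0.3, 1.4, -2.6]
gripper_width: 0.01
gripper_force: 45.0
```

>>> drive_tool(increments=[[[-1,-0.03,0,0.002,0],[-1,-0.06,0,0.003,0],[-1,-0.06,0,0.003,0]]])

```text
time_s: 14.18
tcp_pos: [0.4827, 0.0513, 0.0018]
eef_rot: [180.0, 0.0, -175.3]
contact_force: [0.4, 0.7, -1.6]
gripper_width: 0.0096
gripper_force: 45.0
```

>>> drive_tool(increments=[[[-1,-0.03,0,0,0],[-1,-0.06,0,0,0],[-1,-0.06,0,0,0]]])

```text
time_s: 14.55
tcp_pos: [0.49, 0.0519, 0.0018]
eef_rot: [180.0, 0.0, -175.3]
contact_force: [0.6, 1.4, -2.3]
gripper_width: 0.0099
gripper_force: 45.0
```

>>> drive_tool(increments=[[[-1,-0.04,0,0,0],[-1,-0.08,0,0,0],[-1,-0.12,0,0,0],[-1,-0.12,0,0,0]]])

```text
time_s: 15.05
tcp_pos: [0.504, 0.0532, 0.0018]
eef_rot: [180.0, 0.0, -175.3]
contact_force: [-1.0, 3.1, -0.2]
gripper_width: 0.0098
gripper_force: 45.0
```

>>> drive_tool(increments=[[[-1,-0.04,0,0,0],[-1,-0.08,0,0,0],[-1,-0.12,0,0,0],[-1,-0.12,0,0,0]]])

```text
time_s: 15.55
tcp_pos: [0.518, 0.0544, 0.0018]
eef_rot: [180.0, -0.0, -175.3]
contact_force: [-3.7, 4.6, 1.1]
gripper_width: 0.0099
gripper_force: 45.0
```

>>> drive_tool(increments=[[[-1,-0.03,0.005,0,0],[-1,-0.06,0.006,0,0],[-1,-0.09,0.007,0,0],[-1,-0.09,0.007,0,0]]])

```text
time_s: 16.05
tcp_pos: [0.5254, 0.0546, 0.0018]
eef_rot: [-179.9, -0.3, -175.3]
contact_force: [-17.1, 3.7, 13.6]
gripper_width: 0.0101
gripper_force: 45.1
```

>>> drive_tool(increments=[[[-1,-0.03,0.002,0,0],[-1,-0.05,0.002,0,0],[-1,-0.05,0.002,0,0]]])

```text
time_s: 16.42
tcp_pos: [0.5258, 0.0543, 0.0015]
eef_rot: [-179.9, -0.8, -175.4]
contact_force: [-35.5, 9.4, 33.5]
gripper_width: 0.0096
gripper_force: 45.1
```

>>> drive_tool(increments=[[[-1,0.03,0,0,0],[-1,0.045,0,0,0],[-1,0.045,0,0,0]]])

```text
time_s: 16.8
tcp_pos: [0.526, 0.0545, 0.0015]
eef_rot: [-179.9, -0.3, -175.3]
contact_force: [-12.0, 0.5, 11.4]
gripper_width: 0.0098
gripper_force: 45.0
```

```bash
python3 - <<'E'
from h import *
need(.5255,.0546,.0018,184.7)
m=cam('wrist');w=capture('wrist');b=capture('side')
np.save('w4.npy',w);np.save('w4m.npy',m,allow_pickle=True);np.save('b4.npy',b)
s=lambda im,x,y,ww,o=(400,300):cv2.resize(im[y:y+ww*3//4,x:x+ww,::-1],o,interpolation=cv2.INTER_CUBIC)
cv2.imwrite('pics/i.png',np.hstack([s(w,130,110,256),s(b,255,130,120)]))
E
```

```text
t 16.80 tcp [0.526  0.0545 0.0015] rot [-179.88   -0.33 -175.3 ] | shift units [ 0.0037  0.0015 -0.0023] turn 0.0 j6 -112.4
```

View pics/i.png

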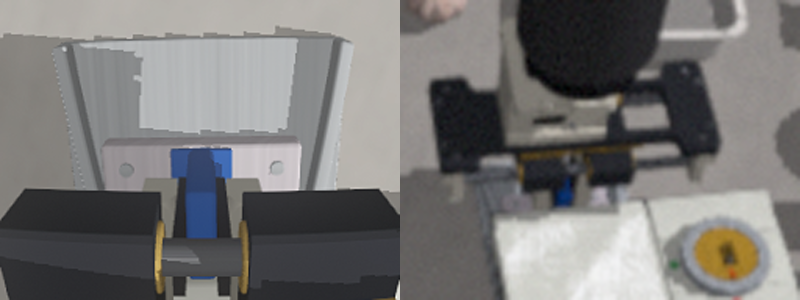

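```bash
python3 - <<'E'
from h import *
m=np.load('w4m.npy',allow_pickle=True).item();g=lambda x,y:(130+.64*x,110+.64*y)
bed=onplane(m,[g(80,40),g(205,39),g(335,38)],.006);pl=onplane(m,[g(104,141),g(205,141),g(303,139)],.018)
print(bed.round(4),pl.round(4));print('width',np.linalg.norm(pl[2]-pl[0]),'gap',pl[1]-bed[1])
print('yaw plate',np.degrees(np.arctan2(*(pl[2]-pl[0])[1::-1]))-90,'bed',np.degrees(np.arctan2(*(bed[2]-bed[0])[1::-1]))-90)
top=onplane(m,[g(60,45),g(345,42)],.018);print('rail tops front',top.round(4),top.mean(0))
w=np.load('w4.npy');gr=cv2.cvtColor(w,cv2.COLOR_RGB2GRAY);print(gr[128:206,240].tolist())
E
```

```text
[[0.4728 0.0006 0.006 ]
 [0.4691 0.0499 0.006 ]
 [0.4635 0.1014 0.006 ]] [[0.5099 0.0139 0.018 ]
 [0.5065 0.053  0.018 ]
 [0.5027 0.0909 0.018 ]]
width 0.07736684010392393 gap [0.0374266  0.00308199 0.012     ]
yaw plate 5.340347234969514 bed 5.265225767734208
rail tops front [[ 0.4734 -0.0041  0.018 ]
 [ 0.4634  0.1019  0.018 ]] [0.46839095 0.04887376 0.018     ]
[180, 181, 179, 161, 134, 131, 123, 153, 180, 184, 183, 183, 182, 182, 182, 183, 182, 183, 183, 183, 183, 183, 182, 182, 182, 182, 182, 182, 182, 182, 183, 182, 182, 182, 182, 182, 182, 182, 181, 181, 181, 181, 181, 180, 180, 181, 181, 180, 180, 180, 181, 180, 180, 180, 180, 180, 180, 180, 180, 180, 180, 180, 180, 180, 180, 184, 134, 134, 135, 136, 116, 117, 118, 121, 124, 141, 151, 86]
```

The plate's rear edge is about 39 mm behind the bed's front edge (40 expected when home), square to the bed, and the push stalled at 35 N, so it is home. I release it, lift and go to the key.

>>> drive_tool(increments=[[[-1,0.01,0,-0.004,0],[-0.1,0.01,0,-0.006,0],[-0.1,0.01,0,-0.006,0],[-0.1,0.01,0,-0.006,0],[-0.1,0.01,0,-0.006,0]]])

```text
time_s: 17.52
tcp_pos: [0.5285, 0.056, 0.0026]
eef_rot: [180.0, 0.0, -175.3]
contact_force: [0.2, 0.2, -0.2]
gripper_width: 0.0385
gripper_force: 0.0
```

>>> drive_tool(increments=[[[0.1,0,0,-0.2,0],[0.1,0,0,-0.6,0],[0.1,0,0,-1,0],[0.1,0,0,-1,0]]])

```text
time_s: 18.02
tcp_pos: [0.5309, 0.057, 0.1267]
eef_rot: [179.9, 0.4, -175.3]
contact_force: [-1.7, -0.7, -0.1]
gripper_width: 0.0481
gripper_force: 0.0
```

```bash
python3 - <<'E'
from h import *
need(.525,-.347,.2,184.7)
m=cam('wrist');w=capture('wrist');np.save('w5.npy',w);np.save('w5m.npy',m,allow_pickle=True)
print(blobs(w,'blue'))
gr=cv2.cvtColor(w,cv2.COLOR_RGB2GRAY)
p=proj(m,np.array([[.4691,.0499,.006],[.5065,.053,.018],[.5027,.0909,.018],[.5099,.0139,.018]]));print(p)
print([int(x) for x in gr[90:215,int(p[1,0])-28]])
s=onplane(m,[(int(p[1,0])-28,y) for y in range(90,215)],.018)
print(s[::10].round(4))
E
```

```text
t 18.02 tcp [0.5309 0.057  0.1267] rot [ 179.88    0.44 -175.27] | shift units [ 0.3267 -3.3508 -0.611 ] turn 0.0001 j6 -112.5
[(np.int32(551), [260.1, 176.2], [252, 155, 17, 44]), (np.int32(81), [248.0, 163.7], [246, 156, 6, 20])]
[[257.82598091 113.13536877]
 [257.84275759 151.50758415]
 [295.85301253 151.03014716]
 [218.71358362 151.89213599]]
[173, 173, 173, 174, 174, 174, 174, 174, 175, 175, 174, 174, 174, 173, 173, 172, 173, 173, 173, 172, 173, 174, 171, 152, 166, 183, 179, 179, 179, 178, 178, 178, 178, 178, 178, 178, 178, 178, 179, 179, 179, 179, 179, 179, 179, 179, 179, 179, 179, 179, 179, 179, 179, 179, 179, 179, 180, 182, 156, 133, 134, 131, 117, 115, 141, 147, 146, 146, 146, 147, 148, 131, 126, 130, 127, 132, 142, 147, 146, 147, 146, 146, 146, 146, 146, 147, 147, 147, 147, 147, 147, 147, 146, 143, 196, 198, 147, 146, 146, 146, 146, 146, 147, 150, 115, 73, 80, 119, 131, 131, 132, 133, 134, 136, 166, 191, 198, 204, 210, 213, 213, 213, 213, 213, 213]
[[0.4477 0.0202 0.018 ]
 [0.4575 0.0209 0.018 ]
 [0.4673 0.0216 0.018 ]
 [0.4772 0.0223 0.018 ]
 [0.4871 0.0229 0.018 ]
 [0.4971 0.0235 0.018 ]
 [0.5072 0.0241 0.018 ]
 [0.5175 0.0248 0.018 ]
 [0.5279 0.0253 0.018 ]
 [0.5385 0.0259 0.018 ]
 [0.5493 0.0265 0.018 ]
 [0.5604 0.027  0.018 ]
 [0.5717 0.0276 0.018 ]]
```

>>> drive_tool(increments=[[[0.1,0.04,-0.4,-0.3,0],[0.1,0.08,-0.84,-0.6,0],[0.1,0.08,-0.84,-0.61,0]]])

```text
time_s: 18.45
tcp_pos: [0.5275, -0.0477, 0.1971]
eef_rot: [-180.0, 0.1, -175.5]
contact_force: [0.1, 0.5, -0.1]
gripper_width: 0.048
gripper_force: 0.0
```

>>> drive_tool(increments=[[[0.1,0.04,-0.42,0,0],[0.1,0.08,-0.84,0,0],[0.1,0.08,-0.84,0,0]]])

```text
time_s: 18.82
tcp_pos: [0.5244, -0.1486, 0.1936]
eef_rot: [180.0, -0.2, -175.5]
contact_force: [0.1, 0.8, -0.7]
gripper_width: 0.0481
gripper_force: 0.0
```

>>> drive_tool(increments=[[[0.1,0.04,-0.42,0,0],[0.1,0.08,-0.84,0,0],[0.1,0.08,-0.84,0,0]]])

```text
time_s: 19.2
tcp_pos: [0.5235, -0.2492, 0.1937]
eef_rot: [180.0, -0.2, -175.5]
contact_force: [0.1, -0.1, -0.7]
gripper_width: 0.0486
gripper_force: 0.0
```

>>> drive_tool(increments=[[[0.1,0.04,-0.42,0,0],[0.1,0.08,-0.83,0,0],[0.1,0.08,-0.83,0,0],[0.1,0.08,-0.83,0,0]]])

```text
time_s: 19.7
tcp_pos: [0.5228, -0.3466, 0.1945]
eef_rot: [179.9, -0.1, -175.3]
contact_force: [1.1, 0.4, 0.3]
gripper_width: 0.0481
gripper_force: 0.0
```

```bash
python3 - <<'E'
from h import *
need(.530,-.347,.2,184.7)
m=cam('wrist');w=capture('wrist');np.save('w6.npy',w);np.save('w6m.npy',m,allow_pickle=True)
for a,c,bb in blobs(w,'red',20): print(a,c,bb)
M=mask(w,'red')
for i,c in enumerate(cv2.findContours(M,cv2.RETR_EXTERNAL,cv2.CHAIN_APPROX_NONE)[0]):
    if cv2.contourArea(c)>30: print(cv2.minAreaRect(c))
print('exp',proj(m,[[.53,-.347,.072],[.53,-.347,.034]]))
x,y=[int(v) for v in proj(m,[[.53,-.347,.05]])[0]]
cv2.imwrite('pics/j.png',np.hstack([cv2.resize(w[max(y-60,0):y+60,x-80:x+80,::-1],(800,600),interpolation=cv2.INTER_CUBIC)]));print(x-80,max(y-60,0))
E
```

```text
t 19.70 tcp [ 0.5228 -0.3466  0.1945] rot [ 1.7993e+02 -9.0000e-02 -1.7529e+02] | shift units [-0.0598 -0.0087 -0.0462] turn 0.0 j6 -69.5
210 [257.0, 181.5] [251, 167, 13, 30]
((256.9999694824219, 181.5), (7.158705711364746, 28.96021842956543), 12.52880573272705)
exp [[258.85110816 179.20389681]
 [258.78799333 170.4271471 ]]
178 113
```

View pics/j.png

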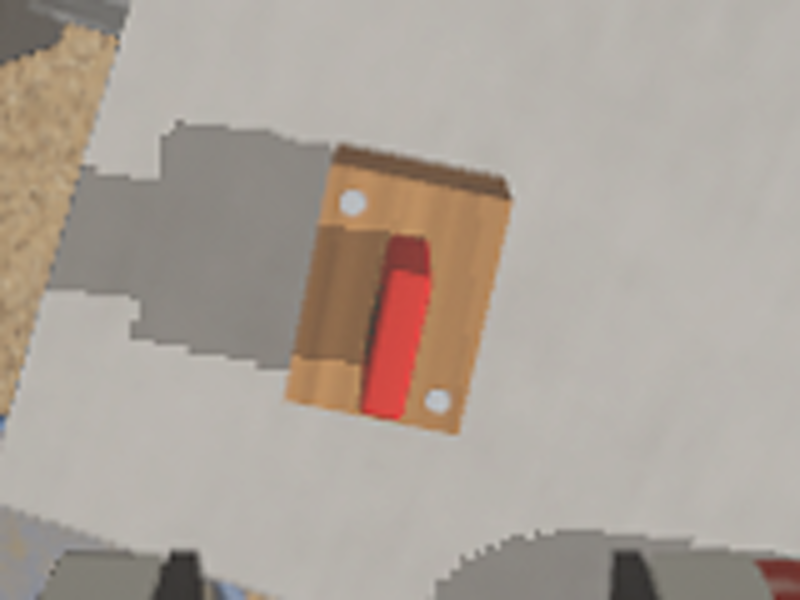

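The crop shows the key's head seen from above, bright top face (390,270)-(430,275)-(405,418)-(362,413), standing along the long axis of the wooden block (287..510, 150..433).

```bash
python3 - <<'E'
from h import *
m=np.load('w6m.npy',allow_pickle=True).item();g=lambda x,y:(178+x/5,113+y/5)
K=onplane(m,[g(390,270),g(430,275),g(405,418),g(362,413)],.072);print(K.round(4),K.mean(0).round(4))
a=(K[2]+K[3]-K[0]-K[1])/2;print('yaw',np.degrees(np.arctan2(a[1],a[0])),np.linalg.norm(a),np.linalg.norm(K[1]-K[0]))
S=onplane(m,[g(335,165),g(510,200),g(458,433),g(287,402)],.034);print(S.round(4),S.mean(0).round(4))
a=(S[2]+S[3]-S[0]-S[1])/2;print('yaw',np.degrees(np.arctan2(a[1],a[0])),np.linalg.norm(a),np.linalg.norm(S[1]-S[0]))
print('cam',rays(m,[[0,0]])[0])
need(K.mean(0)[0],K.mean(0)[1],.2,180-14)
# keyway in w5 image
w=np.load('w5.npy');m5=np.load('w5m.npy',allow_pickle=True).item()
p=proj(m5,[[.597,.159,.065]])[0];print('keyway px',p)
h=cv2.cvtColor(w,cv2.COLOR_RGB2HSV);br=((h[:,:,0]>15)&(h[:,:,0]<30)&(h[:,:,1]>120)&(h[:,:,2]>100)).astype(np.uint8)
n,l,s,c=cv2.connectedComponentsWithStats(br)
print([(s[i].tolist(),c[i].round(1).tolist()) for i in range(1,n) if s[i,4]>30])
E
```

```text
[[ 0.5168 -0.3511  0.072 ]
 [ 0.5172 -0.3426  0.072 ]
 [ 0.5497 -0.3452  0.072 ]
 [ 0.5493 -0.3547  0.072 ]] [ 0.5333 -0.3484  0.072 ]
yaw -5.441571717088393 0.032567135846226704 0.008544418474819881
[[ 0.5018 -0.3655  0.034 ]
 [ 0.5068 -0.3238  0.034 ]
 [ 0.5658 -0.3307  0.034 ]
 [ 0.5612 -0.3732  0.034 ]] [ 0.5339 -0.3483  0.034 ]
yaw -6.980702866767823 0.05964007598149414 0.04197378105724103
cam [ 0.44253296 -0.35482271  0.37804969]
t 19.75 tcp [ 0.5229 -0.3464  0.1949] rot [ 1.7995e+02 -5.0000e-02 -1.7525e+02] | shift units [-0.0844 -0.0239 -0.0423] turn 0.0521 j6 -69.5
keyway px [355.91717193 259.99345347]
[([166, 250, 12, 45, 213], [169.9, 268.5]), ([344, 253, 8, 42, 139], [348.8, 274.4]), ([298, 294, 142, 26, 1385], [371.5, 307.9]), ([239, 299, 9, 8, 53], [242.9, 302.4]), ([166, 309, 52, 11, 332], [187.3, 313.9]), ([222, 312, 32, 1, 32], [237.5, 312.0])]
```

The key is at (0.533, -0.348) with its yaw about -6°. Joint 6 must have room for the later clockwise quarter turn, so I take the half-turned grasp: 169° counter-clockwise, up here.

>>> drive_tool(increments=[[[0.1,0,0,0,-0.0293],[0.1,0,0,0,-0.0586],[0.1,0,0,0,-0.0879],[0.1,0,0,0,-0.1172],[0.1,0,0,0,-0.1172]]])

```text
time_s: 20.38
tcp_pos: [0.5233, -0.3464, 0.1958]
eef_rot: [-180.0, 0.0, -133.1]
contact_force: [0.3, 0.3, 0.9]
gripper_width: 0.0477
gripper_force: 0.0
```

>>> drive_tool(increments=[[[0.1,0,0,0,-0.0293],[0.1,0,0,0,-0.0586],[0.1,0,0,0,-0.0879],[0.1,0,0,0,-0.1172],[0.1,0,0,0,-0.1465]]])

```text
time_s: 21.0
tcp_pos: [0.523, -0.3469, 0.1958]
eef_rot: [-180.0, 0.0, -80.3]
contact_force: [0.0, -0.6, 0.5]
gripper_width: 0.0484
gripper_force: 0.0
```

>>> drive_tool(increments=[[[0.1,0,0,0,-0.0293],[0.1,0,0,0,-0.0586],[0.1,0,0,0,-0.0879],[0.1,0,0,0,-0.1172],[0.1,0,0,0,-0.1465]]])

```text
time_s: 21.62
tcp_pos: [0.5231, -0.3469, 0.1957]
eef_rot: [-180.0, -0.0, -27.5]
contact_force: [0.7, -1.2, -0.6]
gripper_width: 0.0481
gripper_force: 0.0
```

```bash
python3 - <<'E'
from h import *
need(.5333,-.3484,.2,-6.2)
s=r.get_state();print(s['joints'].round(1))
E
```

```text
t 21.62 tcp [ 0.5231 -0.3469  0.1957] rot [-179.99   -0.    -27.52] | shift units [ 0.0814 -0.0281 -0.0355] turn -0.0592 j6 78.2
[-15.8  16.3  -6.   -0.  -67.7  78.2]
```

>>> drive_tool(increments=[[[0.1,0.08,-0.028,0,-0.029],[0.1,0.081,-0.028,0,-0.059],[0.1,0.081,-0.028,0,-0.059],[0.1,0.081,-0.028,0,-0.059]]])

```text
time_s: 22.12
tcp_pos: [0.5331, -0.3489, 0.1958]
eef_rot: [-180.0, -0.0, -6.7]
contact_force: [1.0, 0.2, 0.0]
gripper_width: 0.0483
gripper_force: 0.0
```

```bash
cat >> h.py <<'E'
def headtop(w,m,z):
    # bright top face of the red head
    M=mask(w,'red');n,l,s,c=cv2.connectedComponentsWithStats(M)
    q=proj(m,[np.r_[r.get_state()['tcp_pos'][:2],z]])[0]
    i=min((i for i in range(1,n) if s[i,4]>60),key=lambda i:np.hypot(*(c[i]-q)))
    V=w.max(2);t=V[l==i];th,_=cv2.threshold(t.astype(np.uint8),0,255,cv2.THRESH_OTSU)
    T=((l==i)&(V>th)).astype(np.uint8)
    res=[]
    for X in((l==i).astype(np.uint8),T):
        k=max(cv2.findContours(X,0,cv2.CHAIN_APPROX_NONE)[0],key=len);b=cv2.boxPoints(cv2.minAreaRect(k))
        P=onplane(m,b,z);c0=P.mean(0)
        e=[P[1]-P[0],P[2]-P[1]];e.sort(key=np.linalg.norm)
        res.append((int(X.sum()),c0.round(4),'len',np.linalg.norm(e[1]).round(4),np.linalg.norm(e[0]).round(4),'yaw',np.degrees(np.arctan2(e[1][1],e[1][0])).round(1),b.round(0).tolist()))
    print(th);[print(x) for x in res]
E
python3 - <<'E'
from h import *
need(.5333,-.3484,.2,-6.2)
m=cam('wrist');w=capture('wrist');np.save('w7.npy',w);headtop(w,m,.072)
print(rays(m,[[0,0]])[0])
m6=np.load('w6m.npy',allow_pickle=True).item();headtop(np.load('w6.npy'),m6,.072)
E
```

```text
t 22.12 tcp [ 0.5331 -0.3489  0.1958] rot [-1.80e+02 -1.00e-02 -6.71e+00] | shift units [ 0.0012 -0.004  -0.0353] turn -0.0014 j6 99.0
200.0
(220, array([ 0.5347, -0.3489,  0.072 ]), 'len', np.float64(0.0321), np.float64(0.0074), 'yaw', np.float64(173.4), [[254.0, 158.0], [261.0, 158.0], [261.0, 187.0], [254.0, 187.0]])
(203, array([ 0.5347, -0.3484,  0.072 ]), 'len', np.float64(0.0321), np.float64(0.0063), 'yaw', np.float64(-6.9), [[254.0, 187.0], [254.0, 158.0], [260.0, 158.0], [260.0, 187.0]])
[ 0.61517398 -0.35977535  0.37922005]
215.0
(210, array([ 0.5329, -0.3488,  0.072 ]), 'len', np.float64(0.0324), np.float64(0.0076), 'yaw', np.float64(172.4), [[250.0, 195.0], [257.0, 167.0], [264.0, 168.0], [257.0, 196.0]])
(33, array([ 0.5338, -0.3455,  0.072 ]), 'len', np.float64(0.0308), np.float64(0.0024), 'yaw', np.float64(168.5), [[255.0, 195.0], [263.0, 169.0], [265.0, 170.0], [257.0, 196.0]])
```

>>> drive_tool(increments=[[[0,0.007,0,0.35,0],[0,0.007,0,0.7,0],[0,0.007,0,0.9,0],[0,0.007,0,0.9,0]]], squeeze=40)

```text
time_s: 22.68
tcp_pos: [0.5324, -0.3489, 0.0858]
eef_rot: [-179.9, 0.2, -6.5]
contact_force: [0.9, 0.0, 0.4]
gripper_width: 0.0436
gripper_force: 0.0
```

>>> drive_tool(increments=[[[0,0,0,0.2,0],[0,0,0,0.4,0],[0,0,0,0.55,0],[0,0,0,0.6,0],[0,0,0,0.6,0]]])

```text
time_s: 23.3
tcp_pos: [0.5341, -0.3496, 0.016]
eef_rot: [180.0, -0.0, -6.4]
contact_force: [0.3, -0.4, 0.2]
gripper_width: 0.044
gripper_force: 0.0
```

>>> drive_tool(increments=[[[-1,0,0,0,0],[-1,0,0,0,0],[-1,0,0,0,0],[-1,0,0,0,0],[-1,0,0,0,0]]])

```text
time_s: 23.92
tcp_pos: [0.534, -0.3494, 0.0159]
eef_rot: [180.0, -0.0, -6.4]
contact_force: [-0.0, 0.3, 2.0]
gripper_width: 0.0097
gripper_force: 40.0
```

```bash
python3 - <<'E'
from h import *
need(.534,-.3496,.016,-6.4)
s=r.get_state();print(s['gripper_width'],s['gripper_force'],s['contact_force'])
m=cam('wrist');w=capture('wrist');np.save('w8.npy',w);np.save('w8m.npy',m,allow_pickle=True);print(rays(m,[[0,0]])[0])
M=mask(w,'red')
for b in blobs(w,'red',20):print(b)
x0=258
print('centre col 258 R,G,B down the rows');print([w[y,x0].tolist() for y in range(150,260,3)])
E
```

```text
t 23.93 tcp [ 0.534  -0.3494  0.0159] rot [ 1.7999e+02 -1.0000e-02 -6.3800e+00] | shift units [ 0.0005  0.0013 -0.0008] turn 0.0001 j6 99.3
0.009710000189398814 40.000396370887756 [-0.02668271  0.26936551  1.97688858]
[ 0.61606356 -0.3598722   0.19935342]
(np.int32(874), [258.8, 238.8], [249, 210, 20, 52])
(np.int32(46), [258.5, 288.0], [251, 287, 16, 3])
centre col 258 R,G,B down the rows
[[187, 183, 177], [186, 182, 176], [187, 183, 177], [188, 183, 177], [187, 182, 177], [185, 181, 176], [185, 181, 176], [143, 139, 134], [113, 87, 66], [106, 82, 64], [112, 87, 66], [109, 83, 63], [101, 78, 59], [183, 137, 93], [181, 136, 92], [181, 135, 91], [180, 135, 91], [180, 134, 89], [181, 134, 89], [190, 144, 96], [126, 47, 42], [127, 49, 43], [127, 48, 41], [126, 47, 41], [126, 46, 40], [127, 45, 39], [127, 45, 39], [127, 45, 39], [127, 44, 38], [156, 47, 40], [160, 48, 43], [160, 48, 41], [160, 47, 41], [160, 46, 41], [160, 46, 40], [159, 46, 40], [159, 46, 41]]
```

>>> drive_tool(increments=[[[-1,0,0,-0.1,0],[-1,0,0,-0.3,0],[-1,0,0,-0.6,0],[-1,0,0,-0.91,0],[-1,0,0,-0.91,0]]])

```text
time_s: 24.6
tcp_pos: [0.536, -0.3504, 0.1294]
eef_rot: [179.9, -0.4, -6.4]
contact_force: [0.1, -0.2, -0.3]
gripper_width: 0.0096
gripper_force: 40.0
```

>>> drive_tool(increments=[[[-1,-0.03,-0.42,0,0],[-1,-0.06,-0.845,0,0],[-1,-0.06,-0.845,0,0]]])

```text
time_s: 24.98
tcp_pos: [0.5378, -0.2451, 0.1251]
eef_rot: [-180.0, 0.0, -6.2]
contact_force: [0.7, -1.0, -0.5]
gripper_width: 0.0094
gripper_force: 40.0
```

>>> drive_tool(increments=[[[-1,-0.03,-0.42,0,0],[-1,-0.06,-0.845,0,0],[-1,-0.06,-0.845,0,0]]])

```text
time_s: 25.35
tcp_pos: [0.5422, -0.1441, 0.125]
eef_rot: [-180.0, 0.0, -6.2]
contact_force: [-0.4, -0.7, -0.8]
gripper_width: 0.01
gripper_force: 40.0
```

>>> drive_tool(increments=[[[-1,-0.03,-0.42,0,0],[-1,-0.06,-0.845,0,0],[-1,-0.06,-0.845,0,0]]])

```text
time_s: 25.72
tcp_pos: [0.5466, -0.043, 0.1249]
eef_rot: [-180.0, -0.0, -6.2]
contact_force: [-0.1, -0.7, 0.3]
gripper_width: 0.0099
gripper_force: 40.0
```

>>> drive_tool(increments=[[[-1,-0.03,-0.42,0,0],[-1,-0.06,-0.845,0,0],[-1,-0.06,-0.845,0,0]]])

```text
time_s: 26.1
tcp_pos: [0.5509, 0.0583, 0.1248]
eef_rot: [180.0, -0.0, -6.3]
contact_force: [-1.1, 0.2, -0.2]
gripper_width: 0.0096
gripper_force: 40.0
```

>>> drive_tool(increments=[[[-1,-0.03,-0.42,0,-0.016],[-1,-0.06,-0.845,0,-0.032],[-1,-0.06,-0.845,0,-0.032],[-1,-0.06,-0.845,0,-0.032]]])

```text
time_s: 26.6
tcp_pos: [0.5544, 0.1571, 0.1245]
eef_rot: [180.0, 0.1, 5.1]
contact_force: [0.0, 0.1, 0.5]
gripper_width: 0.0096
gripper_force: 40.0
```

```bash
python3 - <<'E'
from h import *
need(.597,.158,.125,5)
s=r.get_state();print(s['gripper_width'],s['gripper_force'],s['joints'].round(0))
m=cam('wrist');w=capture('wrist');np.save('w9.npy',w);np.save('w9m.npy',m,allow_pickle=True);print(rays(m,[[0,0]])[0])
print('exp keyway',proj(m,[[.597,.158,.065]]))
for b in blobs(w,'red',20):print('red',b)
h=cv2.cvtColor(w,cv2.COLOR_RGB2HSV);br=((h[:,:,0]>13)&(h[:,:,0]<32)&(h[:,:,1]>110)&(h[:,:,2]>90)).astype(np.uint8)
n,l,s,c=cv2.connectedComponentsWithStats(br)
print([(s[i].tolist(),c[i].round(1).tolist()) for i in range(1,n) if s[i,4]>40])
x,y=[int(v) for v in proj(m,[[.597,.158,.065]])[0]]
g=cv2.cvtColor(w,cv2.COLOR_RGB2GRAY)
for yy in range(y-40,y+40,3): print(yy,' '.join('%3d'%v for v in g[yy,x-45:x+45:3]))
E
```

```text
t 26.60 tcp [0.5544 0.1571 0.1245] rot [1.7997e+02 6.0000e-02 5.0700e+00] | shift units [ 0.3543  0.0239 -0.0041] turn 0.0002 j6 59.8
0.009558622118808303 39.999918937683105 [ 35.  15. -18.   0. -57.  60.]
[0.63692745 0.1631146  0.30785618]
exp keyway [[260.51227589 144.34854558]]
red (np.int32(40), [510.6, 122.9], [510, 111, 2, 24])
red (np.int32(393), [258.9, 250.9], [250, 239, 19, 23])
red (np.int32(46), [258.5, 288.0], [251, 287, 16, 3])
[([385, 77, 10, 11, 80], [389.2, 82.3]), ([229, 116, 53, 52, 1833], [255.6, 142.0]), ([229, 252, 6, 46, 166], [231.1, 274.5]), ([283, 252, 6, 46, 209], [285.8, 274.2]), ([108, 301, 281, 20, 2853], [261.7, 312.1])]
104 213 213 213 213 213 213 212 211 211 211 212 215 216 217 217 218 217 215 211 211 211 210 210 210 210 209 211 211 210 210
107 213 213 212 211 212 212 212 211 211 200 180 171 181 181 181 182 184 168 149 162 161 213 210 211 210 209 209 210 210 210
110 213 212 211 211 212 212 213 169 180 181 182 172 179 178 179 178 180 180 181 175 141 164 160 158 211 209 209 210 210 210
113 212 212 211 211 211 211 194 180 179 177 178 179 182 181 181 184 
[... 2207 characters left out ...]
 170 130 163 161 161 163 121 181 180 178 177 176 145 163 163 163 162 214 215 214
170 212 212 212 212 213 213 180 180 177 178 178 178 184 181 180 179 181 179 177 175 175 153 161 162 163 215 212 212 214 213
173 212 212 212 212 212 213 213 204 176 178 177 174 178 178 177 175 176 177 177 176 160 163 162 161 212 213 212 212 212 213
176 212 212 212 213 212 213 212 211 212 213 172 177 177 176 176 175 176 152 159 161 209 214 212 212 212 213 212 211 211 211
179 211 212 212 211 211 213 213 212 211 211 210 211 212 211 211 212 213 213 212 212 211 212 211 211 212 211 211 211 211 210
182 210 210 210 211 211 213 213 211 212 212 210 210 212 210 210 210 211 211 211 210 210 211 210 210 211 210 210 211 211 207
```

```bash
python3 - <<'E'
from h import *
w=np.load('w9.npy');m=np.load('w9m.npy',allow_pickle=True).item();g=cv2.cvtColor(w,cv2.COLOR_RGB2GRAY)
M=np.zeros_like(g);M[125:160,238:272]=(cv2.GaussianBlur(g,(3,3),0)[125:160,238:272]<146)
n,l,s,c=cv2.connectedComponentsWithStats(M);i=1+np.argmax(s[1:,4]);k=max(cv2.findContours((l==i).astype(np.uint8),0,cv2.CHAIN_APPROX_NONE)[0],key=len)
b=cv2.boxPoints(cv2.minAreaRect(k));print(s[i],c[i],cv2.minAreaRect(k))
P=onplane(m,b,.065);print('box',P.round(4),P.mean(0).round(4))
e=[P[1]-P[0],P[2]-P[1]];e.sort(key=np.linalg.norm);print(np.linalg.norm(e[0]),np.linalg.norm(e[1]),'yaw',np.degrees(np.arctan2(e[1][1],e[1][0])))
h=cv2.cvtColor(w,cv2.COLOR_RGB2HSV);br=((h[:,:,0]>13)&(h[:,:,0]<32)&(h[:,:,1]>110)&(h[:,:,2]>90)).astype(np.uint8);br[:100]=0;br[180:]=0;br[:,:220]=0;br[:,300:]=0
pts=np.argwhere(br)[:,::-1];hl=cv2.convexHull(pts.astype(np.int32));el=cv2.fitEllipse(hl);print('brass ell',el,onplane(m,[el[0]],.065).round(4),'diam',np.ptp(onplane(m,hl[:,0],.065),axis=0))
m8=np.load('w8m.npy',allow_pickle=True).item();T=np.array([.534,-.3494]);u=np.array([np.cos(np.radians(-6.4)),np.sin(np.radians(-6.4))]);v=np.array([u[1],-u[0]])
for z,row in((.034,209.5),(.072,236)):
    Q=onplane(m8,[(258.5,row)],z)[0];print('face',Q,'toolx',(Q[:2]-T)@u,'tooly',(Q[:2]-T)@v)
w8=np.load('w8.npy')
for y in(215,225,232,240,250):print(y,np.where((w8[y,:,0]>90)&(w8[y,:,1]<70))[0][[0,-1]])
E
```

```text
[248 130  14  26 311] [253.84244373 141.8392283 ] ((254.5, 142.5), (25.0, 13.0), 90.0)
box [[0.608  0.1693 0.065 ]
 [0.6089 0.1587 0.065 ]
 [0.5881 0.1568 0.065 ]
 [0.5871 0.1676 0.065 ]] [0.598  0.1631 0.065 ]
0.010629624468838356 0.020952132334086496 yaw -174.84057152751558
brass ell ((255.3734893798828, 141.7025146484375), (51.64848709106445, 52.963809967041016), 93.0324935913086) [[0.5988 0.1624 0.065 ]] diam [4.32051248e-02 4.35414980e-02 2.77555756e-17]
face [ 0.55003981 -0.35232447  0.034     ] toolx 0.016265836734258597 tooly 0.001118307187870834
face [ 0.55158626 -0.35253169  0.072     ] toolx 0.017825746116819845 tooly 0.0011518476063133712
215 [251 267]
225 [250 267]
232 [249 267]
240 [249 268]
250 [249 268]
```

The keyway (dark slot, cols 248-261, rows 130-155) lies at about (0.598, 0.164) with yaw 5.1°. I move above it and lower the blade until just above the face.

>>> drive_tool(increments=[[[-1,0.18,-0.012,0,0],[-1,0.366,-0.0235,0,0],[-1,0.366,-0.0235,0.15,0],[-1,0.366,-0.0235,0.37,0],[-1,0.366,-0.0235,0.37,0]]])

```text
time_s: 27.28
tcp_pos: [0.5966, 0.1628, 0.0786]
eef_rot: [179.9, 0.2, 5.0]
contact_force: [-0.9, 0.2, -0.9]
gripper_width: 0.0101
gripper_force: 40.0
```

>>> drive_tool(increments=[[[-1,0,0,0.03,0],[-1,0,0,0.06,0],[-1,0,0,0.09,0],[-1,0,0,0.09,0]]])

```text
time_s: 27.78
tcp_pos: [0.5979, 0.1652, 0.0697]
eef_rot: [180.0, 0.0, 5.1]
contact_force: [-0.1, -0.1, -0.5]
gripper_width: 0.0098
gripper_force: 40.0
```

```bash
python3 - <<'E'
from h import *
need(.598,.1638,.0469,5.15);s=r.get_state();print(s['contact_force'],s['moment'],s['gripper_width'])
E
```

```text
t 27.77 tcp [0.5979 0.1652 0.0697] rot [180.     0.     5.14] | shift units [1.00e-04 1.16e-02 1.90e-01] turn -0.0 j6 61.7
[-0.08545628 -0.11998551 -0.50418298] [-0.13490871  0.16563339  0.03175269] 0.009848869486714613
```

>>> drive_tool(increments=[[[-1,0,0.01,0.0,0],[-1,0,0.01,0.02,0],[-1,0,0.01,0.04,0],[-1,0,0.01,0.04,0]]])

```text
time_s: 28.28
tcp_pos: [0.5979, 0.1639, 0.0646]
eef_rot: [180.0, 0.0, 5.1]
contact_force: [0.0, -0.5, -0.1]
gripper_width: 0.0099
gripper_force: 40.0
```

>>> drive_tool(increments=[[[-1,0,0,0.01,0],[-1,0,0,0.03,0],[-1,0,0,0.03,0]]])

```text
time_s: 28.65
tcp_pos: [0.5979, 0.1639, 0.061]
eef_rot: [180.0, 0.0, 5.1]
contact_force: [0.3, -0.4, -0.2]
gripper_width: 0.0099
gripper_force: 40.0
```

Going in without side force, blade about 11 mm deep. Continuing.

>>> drive_tool(increments=[[[-1,0,0,0.015,0],[-1,0,0,0.03,0],[-1,0,0,0.045,0],[-1,0,0,0.045,0]]])

```text
time_s: 29.15
tcp_pos: [0.5979, 0.1638, 0.0557]
eef_rot: [180.0, 0.0, 5.1]
contact_force: [1.2, -0.4, -1.6]
gripper_width: 0.0095
gripper_force: 40.0
```

>>> drive_tool(increments=[[[-1,0,0,0.015,0],[-1,0,0,0.03,0],[-1,0,0,0.045,0],[-1,0,0,0.045,0]]])

```text
time_s: 29.65
tcp_pos: [0.5979, 0.1639, 0.0502]
eef_rot: [180.0, 0.0, 5.1]
contact_force: [1.1, -1.0, -1.1]
gripper_width: 0.0098
gripper_force: 40.0
```

>>> drive_tool(increments=[[[-1,0,0,0.01,0],[-1,0,0,0.02,0],[-1,0,0,0.028,0],[-1,0,0,0.028,0]]])

```text
time_s: 30.15
tcp_pos: [0.598, 0.164, 0.047]
eef_rot: [-180.0, 0.0, 5.1]
contact_force: [0.4, -1.2, -0.2]
gripper_width: 0.0097
gripper_force: 40.0
```

```bash
python3 - <<'E'
from h import *
need(.598,.1638,.0469,5.15)
m=cam('wrist');w=capture('wrist');np.save('w10.npy',w);np.save('w10m.npy',m,allow_pickle=True)
b=capture('side');np.save('b10.npy',b);B=cam('side')
print(blobs(b,'red',10)); print('exp head top/bottom in side',proj(B,[[.598,.164,.103],[.598,.164,.084],[.598,.164,.065]]).round(1))
print('exp wrist near face bottom, top',proj(m,[[.615,.1635,.065],[.615,.1635,.103]]).round(1))
for y in range(150,262,3):print(y,w[y,258].tolist(),end=' ')
E
```

```text
t 30.15 tcp [0.598 0.164 0.047] rot [-180.      0.      5.13] | shift units [-0.0005  0.0018  0.001 ] turn -0.0001 j6 61.8
[(np.int32(81), [428.8, 23.0], [424, 19, 12, 10]), (np.int32(49), [411.8, 140.4], [407, 137, 10, 7]), (np.int32(51), [142.8, 166.3], [138, 163, 10, 8]), (np.int32(39), [355.4, 205.4], [352, 201, 7, 10]), (np.int32(372), [231.2, 227.0], [219, 216, 24, 23]), (np.int32(18), [313.2, 231.5], [311, 230, 5, 4])]
exp head top/bottom in side [[355.9 196.6]
 [354.3 201.3]
 [352.8 205.8]]
exp wrist near face bottom, top [[259.8 208.2]
 [260.  237.4]]
150 [215, 215, 208] 153 [216, 216, 209] 156 [216, 217, 209] 159 [217, 217, 209] 162 [216, 216, 209] 165 [216, 216, 209] 168 [182, 156, 149] 171 [206, 91, 84] 174 [204, 89, 83] 177 [203, 80, 73] 180 [220, 221, 213] 183 [121, 122, 121] 186 [176, 178, 179] 189 [180, 182, 181] 192 [176, 179, 179] 195 [179, 181, 181] 198 [129, 122, 108] 201 [187, 167, 101] 204 [202, 83, 71] 207 [202, 82, 69] 210 [130, 64, 58] 213 [121, 61, 56] 216 [121, 59, 53] 219 [120, 57, 52] 222 [120, 57, 51] 225 [120, 54, 48] 228 [120, 52, 46] 231 [119, 51, 45] 234 [119, 49, 44] 237 [146, 51, 45] 240 [150, 51, 45] 243 [150, 49, 43] 246 [150, 49, 42] 249 [149, 47, 41] 252 [149, 46, 40] 255 [149, 45, 39] 258 [148, 44, 37] 261 [153, 43, 38]
```

>>> drive_tool(increments=[[[-1,0,0,0.005,0],[-1,0,0,0.01,0],[-1,0,0,0.01,0]]])

```text
time_s: 30.62
tcp_pos: [0.5982, 0.164, 0.0468]
eef_rot: [-180.0, -0.0, 5.2]
contact_force: [-2.3, -1.0, 6.4]
gripper_width: 0.0099
gripper_force: 40.0
```

>>> drive_tool(increments=[[[-1,0,0,0.005,0],[-1,0,0,0.01,0],[-1,0,0,0.01,0]]])

```text
time_s: 31.0
tcp_pos: [0.5982, 0.164, 0.0467]
eef_rot: [-180.0, -0.1, 5.2]
contact_force: [-5.7, -1.9, 14.7]
gripper_width: 0.0099
gripper_force: 40.0
```

Firm contact at exactly the predicted seating height (TCP z 0.0467 for key origin 0.065), and the key has not slipped in the hand. I ease the push and turn clockwise.

>>> drive_tool(increments=[[[-1,0,0,-0.007,0],[-1,0,0,-0.007,0],[-1,0,0,-0.007,0.02],[-1,0,0,-0.007,0.04],[-1,0,0,-0.007,0.04]]], squeeze=55)

```text
time_s: 31.62
tcp_pos: [0.5982, 0.1638, 0.0468]
eef_rot: [180.0, -0.0, -9.3]
contact_force: [-3.4, -2.5, 9.5]
gripper_width: 0.0099
gripper_force: 55.0
```

>>> drive_tool(increments=[[[-1,0,0,0,0.022],[-1,0,0,0,0.044],[-1,0,0,0,0.066],[-1,0,0,0,0.088],[-1,0,0,0,0.088]]])

```text
time_s: 32.25
tcp_pos: [0.5983, 0.1635, 0.0468]
eef_rot: [-180.0, -0.0, -41.0]
contact_force: [-1.5, -3.6, 9.5]
gripper_width: 0.0094
gripper_force: 55.0
```

```bash
python3 - <<'E'
from h import *
need(.598,.1639,.0467,5.15-92);s=r.get_state();print(s['contact_force'],s['moment'],s['gripper_width'])
E
```

```text
t 32.25 tcp [0.5983 0.1635 0.0468] rot [-1.800e+02 -5.000e-02 -4.104e+01] | shift units [-0.004  -0.0008  0.0005] turn 0.1273 j6 15.6
[-1.46885068 -3.60392001  9.4560421 ] [-1.40833079  1.01209825  0.0225704 ] 0.009388734022332045
```

>>> drive_tool(increments=[[[-1,0,0,0,0.022],[-1,0,0,0,0.044],[-1,0,0,0,0.066],[-1,0,0,0,0.088],[-1,0,0,0,0.088]]])

```text
time_s: 32.88
tcp_pos: [0.5977, 0.1631, 0.0468]
eef_rot: [180.0, -0.1, -72.7]
contact_force: [-4.0, -5.1, 10.5]
gripper_width: 0.0098
gripper_force: 55.0
```

>>> drive_tool(increments=[[[-1,0,0,0,0.02],[-1,0,0,0,0.038],[-1,0,0,0,0.038],[-1,0,0,0,0.038]]])

```text
time_s: 33.38
tcp_pos: [0.5974, 0.163, 0.0467]
eef_rot: [179.9, -0.1, -86.3]
contact_force: [-5.3, -3.9, 11.8]
gripper_width: 0.0097
gripper_force: 55.0
```

```bash
python3 - <<'E'
from h import *
need(.598,.1639,.0467,5.15-93);s=r.get_state();print(s['contact_force'],s['moment'],s['gripper_width'],s['gripper_force'])
m=cam('wrist');w=capture('wrist');np.save('w11.npy',w)
for y in(212,216,225,232,240,250):
    q=np.where((w[y,:,0]>90)&(w[y,:,1]<70)&(abs(np.arange(512)-258)<40))[0];print(y,q[[0,-1]] if len(q) else None, w[y,258])
b=capture('side');B=cam('side');np.save('b11.npy',b);print(blobs(b,'red',15),blobs(b,'blue',10))
E
```

```text
t 33.38 tcp [0.5974 0.163  0.0467] rot [ 1.7995e+02 -7.0000e-02 -8.6290e+01] | shift units [-0.0068 -0.0053  0.0004] turn 0.0043 j6 -29.7
[-5.2526821  -3.92506262 11.81608426] [-1.60501754  2.10124212  0.03919016] 0.00969636424815743 55.009446144104004
212 [251 266] [119  53  48]
216 [251 267] [119  51  47]
225 [250 267] [119  48  44]
232 [250 268] [119  46  41]
240 [249 268] [202  61  54]
250 [249 268] [204  62  55]
[(np.int32(85), [428.9, 23.2], [424, 19, 12, 11]), (np.int32(48), [411.8, 140.1], [407, 137, 10, 7]), (np.int32(52), [142.7, 166.4], [138, 163, 10, 8]), (np.int32(15), [347.8, 204.0], [346, 202, 4, 5]), (np.int32(369), [231.3, 227.0], [219, 216, 24, 23]), (np.int32(16), [313.0, 231.5], [311, 230, 5, 4])] [(np.int32(74), [301.8, 186.4], [297, 179, 9, 13])]
```

>>> drive_tool(increments=[[[-1,0.003,0.004,0,0.003],[-1,0.003,0.005,0,0.007],[-1,0.003,0.005,0,0.007],[-1,0.003,0.005,0,0.007]]])

```text
time_s: 33.98
tcp_pos: [0.5973, 0.1631, 0.0468]
eef_rot: [180.0, -0.0, -88.8]
contact_force: [-4.2, -3.8, 10.0]
gripper_width: 0.0097
gripper_force: 55.0
```

```bash
python3 - <<'E'
from h import *
need(.598,.1639,.0467,5.15-93);s=r.get_state();print(s['contact_force'],s['moment'],s['gripper_width'],s['gripper_force'])
B=cam('side');b=np.load('b11.npy');M=mask(b,'blue')
print('fin exp side',proj(B,[[.5255,.0546,.058],[.5255,.0546,.035],[.5255,.0546,.02]]).round(1))
ys,xs=np.where(M);print([(y,xs[ys==y].min(),xs[ys==y].max()) for y in np.unique(ys)])
E
```

```text
t 33.98 tcp [0.5973 0.1631 0.0468] rot [ 1.80e+02 -4.00e-02 -8.88e+01] | shift units [-0.0069 -0.0062  0.0005] turn -0.0026 j6 -32.2
[-4.22450636 -3.79717361 10.02039013] [-1.1947453   1.71657645  0.0578988 ] 0.00970178849496655 55.00657618045807
fin exp side [[303.3 183. ]
 [302.4 188.5]
 [301.9 191.9]]
[(np.int64(179), np.int64(301), np.int64(303)), (np.int64(180), np.int64(301), np.int64(303)), (np.int64(181), np.int64(301), np.int64(304)), (np.int64(182), np.int64(301), np.int64(304)), (np.int64(183), np.int64(301), np.int64(304)), (np.int64(184), np.int64(301), np.int64(304)), (np.int64(185), np.int64(301), np.int64(305)), (np.int64(186), np.int64(300), np.int64(305)), (np.int64(187), np.int64(300), np.int64(305)), (np.int64(188), np.int64(297), np.int64(305)), (np.int64(189), np.int64(297), np.int64(305)), (np.int64(190), np.int64(297), np.int64(305)), (np.int64(191), np.int64(298), np.int64(305))]
```

The hand has turned 94°, the key is seated and gripped at 55 N, and the fin is where the plate was left. I hand in.

```bash
python3 -c "
from plant import job
print(job.close_job())"
```

```text
the job is handed in; nothing more can be done
None
```

I handed the job in at about 34 s, with no verdict returned. By my measurements the plate is home in the slot, and the key is seated, turned about 94° clockwise at the hand (about 1.5 rad at the lock) and still gripped at 55 N.

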